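# Cock and stow the desoldering pumps

### The arm

A 6-joint arm with a two-finger parallel gripper is mounted at the origin on the work surface. World frame = base frame: x ahead of the robot, y to its left, z up, the work surface at z = 0. Lengths are in m, angles in degrees, forces in N, time in s.
With the tool pointing down it reaches from about 0.4 to 0.825 m from the base axis. Payload 7 kg.
Tool frame: the origin (TCP) lies between the finger pads; the fingertips stand 25 mm ahead of it and the grasp point (between the pads) lies 6 mm ahead of it; z points along the fingers, y is the line along which they close (so a half turn about z gives the same grasp; the last joint's range is limited). The gripper opens to 88 mm and grips with 3 to 60 N. Pads are 19 mm wide; open, the fingers measure 130 mm over their backs; the gripper's body (78 mm by 193 mm) begins 47 mm behind the grasp point.
Start: joints at [-56.717, 20.546, 0.682, 0, -70.136, -16.507], TCP at [0.195, -0.646, 0.252] pointing down, gripper open.
Joint ranges: [-176.03, 176.03], [-82.01, 121.73], [-58.28, 71.71], [-173.87, 95.51], [-174.79, -0.11], [-173.66, 173.66]. Speed limits (degrees/s): [136.94, 136.94, 172.46, 180, 180, 180].

### API

Orientations are given as [roll, pitch, yaw] about the fixed x, y, z axes, in that order (R = Rz(yaw) Ry(pitch) Rx(roll)).
In Python, from plant import status, optics, job gives the robot as it stands. The module is installed in compiled form; this text tells all that it offers.
- The arm moves only by the shell command python3 -m pendant, which reads ROWS from standard input. ROWS is a JSON object with one list for each field, all of the same length, 1 to 8, a row being the entries at one place: tx, ty, tz (the shift in shares of 1 m (1.0 is 1 m)), rz (a turn about the tool's z in shares of 120 degrees (1.0 is 120 degrees)), aperture (the finger opening in m); each row is the pose to reach, as a shift and turn from the pose commanded when the command began, along the tool's axes at that moment; what a row does not reach only later rows make up. A row lasts 1/8 s, in which the tool goes at most 0.0625 m and 10.7 degrees, less where a joint would pass 70% of its speed; a pose out of reach is approached as far as the arm can. The fingers move at their own pace and stop on an object; the grip force is fixed at half the most. Time passes only in rows, so rows that do not move let the fingers close. It prints the time, the measured TCP pose, the force, the opening and the grip force at its end. A shift or turn number past 1, either way, is cut back to 1. Input that does not fit is refused with a message, and nothing moves.
- status.get_obs(): the state, without advancing time (a new reading comes with each control period).
- optics.snapshot(name): name is "side" or "top"; returns a dict with "frame" (480x640x3 uint8, red, green, blue), "z_map" (480x640 float32, m along the optical axis (not along the pixel's ray), 0 where there is no reading), "fovy" (degrees; the focal length in pixels is half the picture's height over the tangent of half this angle, whatever the lens; pixels are square), "cx", "cy" (the principal point, pixels), "k1" (the pictures are not rectified: a ray, as slopes to the right and down, at radius r is drawn at 1 + k1 r^2 times it, then the intrinsics apply), "R" (3x3) and "t" (3): a world point X has camera coordinates R X + t. Camera axes: x right, y down, z forward; pixel columns grow to the right and rows downward; lengths in m; the calibration is good to about 2 mm. A picture is of the moment at which its call begins.
- job.close_job(): hands the job in; it is judged then, once.
The state is a dict: "clock": time; "joint_pos": joint angles; "qvel": joint speeds; "tau": joint torques, N m; "tool_pos": TCP position; "orientation": TCP orientation; "force": force on the tool from outside, world axes, zero at the start; "moment": the same for the moment, N m; "opening": finger opening in m; "gripper_force": force on a finger pad.
Only numpy, scipy, OpenCV 4.12 (cv2) and the standard library are available. Lean on these libraries where they do the work, as an engineer would, in place of code of your own. Each camera call takes 0.05 s, during which the arm holds its last target. There are 200 camera calls.

### The job

Swing the tray's red keeper bar wide open, then get every desoldering pump on the bench ready for the next shift: pick it up, push its yellow plunger fully home by pressing the end against the steel bench block, and lay the pump down centred in a free cradle of the tray, resting in both combs. When all the pumps are stowed with their plungers in, swing the keeper bar fully shut past its catch, and leave the other things on the bench where they are.

Things in the scene. Friction and masses are not known exactly. Their poses are not given: they have to be found in the camera images.
- pump0: desoldering pump (may be absent), 60 g: blue barrel 18 x 18 mm square, 110 mm long, white nozzle at one end, yellow plunger at the other. Origin at the barrel's middle, on its axis; x along it towards the plunger. Nozzle tip at x = -85 mm, plunger end (15 mm across) at +79 out, +65 fully in. Starts flat on a fixed 3 mm mat, plunger out, roughly away from the robot
- plunger0 (a joint): plunger of pump0: 0 fully out, 0.014 (m) fully in against its stop. It takes about 6 to 8 N to push in along the barrel and stays where it is pushed (its latch does not spring back)
- pump1: desoldering pump (may be absent), 60 g: blue barrel 18 x 18 mm square, 110 mm long, white nozzle at one end, yellow plunger at the other. Origin at the barrel's middle, on its axis; x along it towards the plunger. Nozzle tip at x = -85 mm, plunger end (15 mm across) at +79 out, +65 fully in. Starts flat on a fixed 3 mm mat, plunger out, roughly away from the robot
- plunger1 (a joint): plunger of pump1: 0 fully out, 0.014 (m) fully in against its stop. It takes about 6 to 8 N to push in along the barrel and stays where it is pushed (its latch does not spring back)
- pump2: desoldering pump (may be absent), 60 g: blue barrel 18 x 18 mm square, 110 mm long, white nozzle at one end, yellow plunger at the other. Origin at the barrel's middle, on its axis; x along it towards the plunger. Nozzle tip at x = -85 mm, plunger end (15 mm across) at +79 out, +65 fully in. Starts flat on a fixed 3 mm mat, plunger out, roughly away from the robot
- plunger2 (a joint): plunger of pump2: 0 fully out, 0.014 (m) fully in against its stop. It takes about 6 to 8 N to push in along the barrel and stays where it is pushed (its latch does not spring back)
- pump3: desoldering pump (may be absent), 60 g: blue barrel 18 x 18 mm square, 110 mm long, white nozzle at one end, yellow plunger at the other. Origin at the barrel's middle, on its axis; x along it towards the plunger. Nozzle tip at x = -85 mm, plunger end (15 mm across) at +79 out, +65 fully in. Starts flat on a fixed 3 mm mat, plunger out, roughly away from the robot
- plunger3 (a joint): plunger of pump3: 0 fully out, 0.014 (m) fully in against its stop. It takes about 6 to 8 N to push in along the barrel and stays where it is pushed (its latch does not spring back)
- tray: fixed tray, origin under the centre of its base (150 x 290 x 5 mm). Two grey combs along y at x = -40 and +40 mm, 12 mm thick, 26 mm high, with notches 26 mm wide (floor at 12 mm) form four cradles parallel to x, 56 mm apart; 68 mm between the combs is free for fingers. Pumps may lie either way round
- slot0 (a point): where the middle of a pump lies when it rests in cradle 0, 21 mm above the bench; at tray y = -84 mm; axes as the tray's
- slot1 (a point): where the middle of a pump lies when it rests in cradle 1, 21 mm above the bench; at tray y = -28 mm; axes as the tray's
- slot2 (a point): where the middle of a pump lies when it rests in cradle 2, 21 mm above the bench; at tray y = 28 mm; axes as the tray's
- slot3 (a point): where the middle of a pump lies when it rests in cradle 3, 21 mm above the bench; at tray y = 84 mm; axes as the tray's
- keeper (a joint): red bar 12 wide, 10 thick, 268 mm long, swinging level about an upright hinge, 36 to 46 mm above the bench (6 mm over stowed pumps). 0 = shut across the cradles' middle, against its stop; grows opening towards the robot to 1.65 rad. Stays where left. In the last 0.1 rad it rides over a sprung catch ball: about 5 to 8 N at the knob, either way
- keeper_hinge (a point): hinge axis of the keeper bar, at tray x = 0, y = +130 mm, 41 mm above the bench. At keeper angle q the bar points from here along (-sin q, -cos q) in tray x, y
- keeper_knob (a point): top of the black upright round knob on the keeper bar (12 mm across, standing 33 mm above the bar, top 79 mm above the bench), 160 mm from the hinge
- stop: fixed steel bench block 50 x 90 x 70 mm (x, y, height) on a foot 12 mm high. Origin at the foot of its working face: an upright flat face, 90 mm wide, 70 mm tall, looking along its -x towards the robot
- solder_tin: flat blue tin, 50 mm across, 18 mm tall; a bystander, origin at its underside, leave it be
- relay_a: small dark relay block, 28 x 20 x 16 mm; a bystander, origin at its underside, leave it be
- circuit_board: green circuit board, 80 x 55 mm, up to 15 mm tall; a bystander, origin at its underside, leave it be
- screwdriver: screwdriver with an orange handle, lying; a bystander, origin at its underside, leave it be
- brush: cleaning brush with a green handle, lying; a bystander, origin at its underside, leave it be
- flux_jar: amber jar with a black cap, 48 mm across, 55 mm tall; a bystander, origin at its underside, leave it be
Not all that is in view belongs to the job. What is shaped like the pump3 but green or turquoise is not meant.

How it is judged (in metres and radians):
On the way, in this order (a step that is already met when the one before it is completed fails the run):
1. the keeper bar is swung wide open (value of joint keeper above 1.25 rad), for 0.2 s.
2. a pump's plunger end is pressed on the steel block (contact force between any of pump0, pump1, pump2, pump3 and stop above 3 N), for 0.02 s.
3. every pump lies in a cradle with its plunger fully in, the keeper bar still open (((horizontal distance between pump0 and slot0 below 0.012 m and z of pump0 in the frame of slot0 between -0.006 and 0.006 m) or (horizontal distance between pump0 and slot1 below 0.012 m and z of pump0 in the frame of slot1 between -0.006 and 0.006 m) or (horizontal distance between pump0 and slot2 below 0.012 m and z of pump0 in the frame of slot2 between -0.006 and 0.006 m) or (horizontal distance between pump0 and slot3 below 0.012 m and z of pump0 in the frame of slot3 between -0.006 and 0.006 m)) and angle between the x axis of each of pump0, pump1, pump2, pump3 and the x axis of tray, either way round below 0.12 rad and value of joint each of plunger0, plunger1, plunger2, plunger3 above 0.0125 m and ((horizontal distance between pump1 and slot0 below 0.012 m and z of pump1 in the frame of slot0 between -0.006 and 0.006 m) or (horizontal distance between pump1 and slot1 below 0.012 m and z of pump1 in the frame of slot1 between -0.006 and 0.006 m) or (horizontal distance between pump1 and slot2 below 0.012 m and z of pump1 in the frame of slot2 between -0.006 and 0.006 m) or (horizontal distance between pump1 and slot3 below 0.012 m and z of pump1 in the frame of slot3 between -0.006 and 0.006 m)) and ((horizontal distance between pump2 and slot0 below 0.012 m and z of pump2 in the frame of slot0 between -0.006 and 0.006 m) or (horizontal distance between pump2 and slot1 below 0.012 m and z of pump2 in the frame of slot1 between -0.006 and 0.006 m) or (horizontal distance between pump2 and slot2 below 0.012 m and z of pump2 in the frame of slot2 between -0.006 and 0.006 m) or (horizontal distance between pump2 and slot3 below 0.012 m and z of pump2 in the frame of slot3 between -0.006 and 0.006 m)) and ((horizontal distance between pump3 and slot0 below 0.012 m and z of pump3 in the frame of slot0 between -0.006 and 0.006 m) or (horizontal distance between pump3 and slot1 below 0.012 m and z of pump3 in the frame of slot1 between -0.006 and 0.006 m) or (horizontal distance between pump3 and slot2 below 0.012 m and z of pump3 in the frame of slot2 between -0.006 and 0.006 m) or (horizontal distance between pump3 and slot3 below 0.012 m and z of pump3 in the frame of slot3 between -0.006 and 0.006 m)) and value of joint keeper above 0.6 rad), for 0.2 s.
At the end, for the whole second after the job is handed in: every pump lies at rest in a cradle of its own, its middle within 12 mm of the cradle's point level and 6 mm in height and in line with it within 0.12 rad, its plunger in by more than 12.5 of 14 mm, and the keeper bar is shut past its catch (below 0.03 rad) (((horizontal distance between pump0 and slot0 below 0.012 m and z of pump0 in the frame of slot0 between -0.006 and 0.006 m) or (horizontal distance between pump0 and slot1 below 0.012 m and z of pump0 in the frame of slot1 between -0.006 and 0.006 m) or (horizontal distance between pump0 and slot2 below 0.012 m and z of pump0 in the frame of slot2 between -0.006 and 0.006 m) or (horizontal distance between pump0 and slot3 below 0.012 m and z of pump0 in the frame of slot3 between -0.006 and 0.006 m)) and angle between the x axis of each of pump0, pump1, pump2, pump3 and the x axis of tray, either way round below 0.12 rad and value of joint each of plunger0, plunger1, plunger2, plunger3 above 0.0125 m and ((horizontal distance between pump1 and slot0 below 0.012 m and z of pump1 in the frame of slot0 between -0.006 and 0.006 m) or (horizontal distance between pump1 and slot1 below 0.012 m and z of pump1 in the frame of slot1 between -0.006 and 0.006 m) or (horizontal distance between pump1 and slot2 below 0.012 m and z of pump1 in the frame of slot2 between -0.006 and 0.006 m) or (horizontal distance between pump1 and slot3 below 0.012 m and z of pump1 in the frame of slot3 between -0.006 and 0.006 m)) and ((horizontal distance between pump2 and slot0 below 0.012 m and z of pump2 in the frame of slot0 between -0.006 and 0.006 m) or (horizontal distance between pump2 and slot1 below 0.012 m and z of pump2 in the frame of slot1 between -0.006 and 0.006 m) or (horizontal distance between pump2 and slot2 below 0.012 m and z of pump2 in the frame of slot2 between -0.006 and 0.006 m) or (horizontal distance between pump2 and slot3 below 0.012 m and z of pump2 in the frame of slot3 between -0.006 and 0.006 m)) and ((horizontal distance between pump3 and slot0 below 0.012 m and z of pump3 in the frame of slot0 between -0.006 and 0.006 m) or (horizontal distance between pump3 and slot1 below 0.012 m and z of pump3 in the frame of slot1 between -0.006 and 0.006 m) or (horizontal distance between pump3 and slot2 below 0.012 m and z of pump3 in the frame of slot2 between -0.006 and 0.006 m) or (horizontal distance between pump3 and slot3 below 0.012 m and z of pump3 in the frame of slot3 between -0.006 and 0.006 m)) and value of joint keeper below 0.03 rad and linear speed of each of pump0, pump1, pump2, pump3 below 0.02 m/s); the robot touches nothing.
It fails at once if one of the bystanders is shoved away or lifted (moved more than 50 mm) (distance of any of solder_tin, relay_a, circuit_board, screwdriver, brush, flux_jar from where it was at the start of the episode above 0.05 m).
Of pump0, pump1, pump2, pump3 only 3 to 4 are there at a start; the rules pass over those that are not, and their reading is None.
At some moment in a run one of pump0, pump1, pump2, pump3 may be knocked a few centimetres aside while the robot is not near it.
Once in a run the grip may slacken for a moment while it holds something.
It also fails if it takes over 210 s, if anything falls off the work surface, if the arm or the gripper's body presses on something with over 40 N, if the wrist force passes 120 N, or if a joint passes its speed limit or range.

## Working session

There is one attempt and no reset: what is moved stays moved. The work goes in short steps, Python scripts to look and compute and a shell command to move; the robot and the scene stay as the last step left them, time stands still between calls to the robot, and variables do not carry over. Pictures are saved under pics/ and viewed, at most 14 in all, crops included, and the job is handed in when it is done.

```bash
mkdir -p pics; cat > h.py <<'E'
import numpy as np, cv2
from plant import status, optics, job
def snap(n,save=None):
    s=optics.snapshot(n)
    if save: cv2.imwrite(f'pics/{save}.png',s['frame'][:,:,::-1])
    return s
def rays(s,uv):
    uv=np.atleast_2d(np.array(uv,float)); f=240/np.tan(np.radians(s['fovy'])/2)
    d=(uv-[s['cx'],s['cy']])/f; p=d.copy()
    for _ in range(30): p=d/(1+s['k1']*(p**2).sum(1,keepdims=True))
    return np.c_[p,np.ones(len(p))]
def onplane(s,uv,z):
    R,t=np.array(s['R']),np.array(s['t']); r=rays(s,uv)@R; c=-R.T@t
    return c+r*((z-c[2])/r[:,2])[:,None]
def cloud(s):
    v,u=np.mgrid[0:480,0:640]; r=rays(s,np.c_[u.ravel(),v.ravel()])
    P=(r*s['z_map'].reshape(-1,1)-np.array(s['t']))@np.array(s['R'])
    P[s['z_map'].ravel()==0]=np.nan
    return P.reshape(480,640,3)
def proj(s,X):
    c=np.atleast_2d(X)@np.array(s['R']).T+np.array(s['t']); p=c[:,:2]/c[:,2:]
    f=240/np.tan(np.radians(s['fovy'])/2)
    return p*(1+s['k1']*(p**2).sum(1,keepdims=True))*f+[s['cx'],s['cy']]
E
python3 - <<'E'
from h import *
for n in('top','side'):
    s=snap(n,n+'0'); print(n,s['fovy'],s['cx'],s['cy'],s['k1'],(-np.array(s['R']).T@s['t']).round(3),np.array(s['R']).round(2).tolist(),(s['z_map']==0).mean())
print(status.get_obs())
E
```

```text
top 49.54367889920426 316.8598778894909 242.13197202945946 0.025665241368375433 [0.368 0.038 1.474] [[0.02, -1.0, 0.01], [-0.99, -0.02, -0.12], [0.12, -0.01, -0.99]] 0.004095052083333333
side 48.25937460178107 318.91886176836994 245.00553365676836 0.04687747570826242 [ 0.423 -0.928  1.189] [[0.99, -0.1, 0.01], [-0.07, -0.76, -0.65], [0.08, 0.64, -0.76]] 0.003987630208333333
{'clock': 0.1, 'joint_pos': array([-5.67169546e+01,  2.05881384e+01,  6.38898188e-01, -1.58259572e-02,
       -7.01372508e+01, -1.65067629e+01]), 'qvel': array([-0.0398809 , -0.0748663 ,  0.12598857,  0.00227632,  0.01812257,
       -0.10968109]), 'tau': array([-2.03228039e-03, -5.84163094e+01,  2.93750238e+01,  7.01557025e+00,
        1.01719241e-02, -5.94124822e-05]), 'tool_pos': array([ 0.19467585, -0.64589513,  0.25071231]), 'orientation': array([ 1.79912846e+02, -1.03115514e-02, -1.63229098e+02]), 'force': array([-0.28781835,  0.52481518,  0.21492697]), 'moment': array([-0.04590246, -0.01422069,  0.03080778]), 'gripper_force': 0.0, 'opening': 0.08778539168699258}
```

View pics/top0.png

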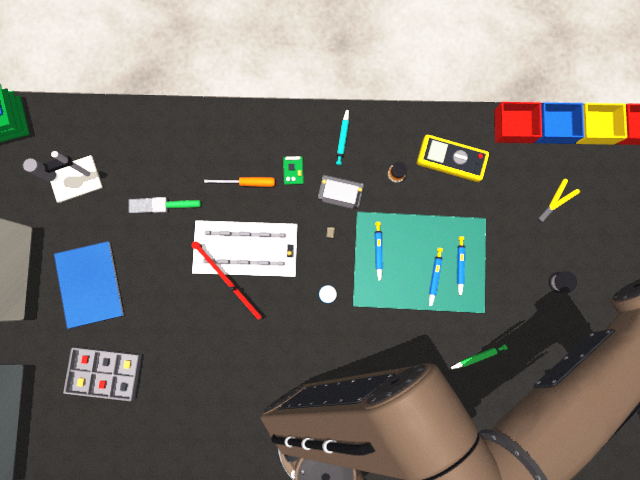

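View pics/side0.png

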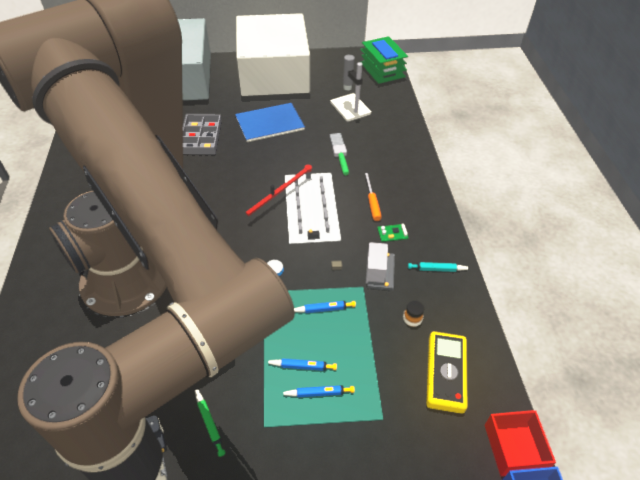

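The top view shows three blue pumps on the mat, at about (378,250), (436,276) and (461,265). The tray is at (245,248), with the red bar part open from its hinge at (196,245), and the stop is at (341,191). The green and turquoise pumps are decoys. Next I'll measure these.

```bash
cat >> h.py <<'E'
def pumps(s):
    h=cv2.cvtColor(s['frame'],cv2.COLOR_RGB2HSV); out=[]
    m=cv2.inRange(h,(100,120,60),(118,255,255)); m[:,:150]=0; m[:200]=0
    y=cv2.inRange(h,(24,140,120),(33,255,255))
    m=cv2.morphologyEx(m,cv2.MORPH_CLOSE,np.ones((5,5)))
    for c in cv2.findContours(m,cv2.RETR_EXTERNAL,cv2.CHAIN_APPROX_NONE)[0]:
        if cv2.contourArea(c)<150: continue
        out.append(c[:,0])
    return out,y
E
python3 - <<'E'
from h import *
s=snap('top'); P=cloud(s); h=cv2.cvtColor(s['frame'],cv2.COLOR_RGB2HSV)
cs,y=pumps(s)
for c in cs:
    X=onplane(s,c,0.021)[:,:2].astype(np.float32); r=cv2.minAreaRect(X)
    b=cv2.boxPoints(r); e=b[1]-b[0]; e2=b[2]-b[1]; a=e if np.hypot(*e)>np.hypot(*e2) else e2
    if a[0]<0:a=-a
    print('pump c',np.round(r[0],4),'size',np.round(r[1],4),'yaw',np.degrees(np.arctan2(a[1],a[0])).round(2))
yy=np.argwhere(y)[:,::-1]; 
n,l,st,ce=cv2.connectedComponentsWithStats(y)
for i in range(1,n):
    if 10<st[i,4]<200: print('yel',ce[i].round(1),st[i,4],onplane(s,ce[i],.014).round(3))
# tray
m=cv2.inRange(h,(0,0,200),(180,40,255)); m[:215]=0;m[285:]=0;m[:,:188]=0;m[:,302:]=0
u=cv2.findNonZero(cv2.morphologyEx(m,cv2.MORPH_OPEN,np.ones((3,3))))[:,0]
X=onplane(s,u,0.005)[:,:2].astype(np.float32); r=cv2.minAreaRect(X); print('tray',r, cv2.boxPoints(r).round(4).tolist())
red=cv2.inRange(h,(0,150,80),(6,255,255))|cv2.inRange(h,(174,150,80),(180,255,255)); red[:200]=0; red[330:]=0; red[:,:180]=0;red[:,300:]=0
u=cv2.findNonZero(red)[:,0]; X=onplane(s,u,0.046)[:,:2].astype(np.float32); r=cv2.minAreaRect(X); print('bar',r,cv2.boxPoints(r).round(4).tolist())
Q=P[280:340,180:300].reshape(-1,3); 
Z=P[...,2]; k=(Z>0.06)&(Z<0.1); k[:, :190]=0;k[:,270:]=0;k[:240]=0;k[320:]=0
print('knob',P[k].shape,np.median(P[k],0) if k.any() else 0)
# stop
sub=P[170:215,312:370]; k=(sub[...,2]>0.06)&(sub[...,2]<.1); T=sub[k]; print('stop z',np.median(T[:,2]))
r=cv2.minAreaRect(T[:,:2].astype(np.float32)); print(r,cv2.boxPoints(r).round(4).tolist())
# bystander heights near path
for n_,(u0,v0) in dict(tin=(328,294),relay=(330,232),jar=(397,172),pcb=(293,170)).items(): print(n_,P[v0,u0].round(3))
E
```

```text
pump c [ 0.4611 -0.3045] size [0.0197 0.1025] yaw -10.06
pump c [ 0.4924 -0.3753] size [0.0195 0.1017] yaw -1.0
pump c [ 0.5302 -0.1449] size [0.1021 0.0188] yaw 2.12
yel [298.9 172.6] 14 [[0.75  0.083 0.014]]
yel [265.6 181.2] 13 [[0.723 0.178 0.014]]
yel [377.7 225.3] 34 [[ 0.601 -0.144  0.014]]
yel [461. 240.] 30 [[ 0.564 -0.38   0.014]]
yel [439.3 251.4] 34 [[ 0.53  -0.318  0.014]]
tray ((0.5303374528884888, 0.23251286149024963), (0.2910993695259094, 0.1516750305891037), 89.15418243408203) [[0.45239999890327454, 0.08810000121593475], [0.6039999723434448, 0.08590000122785568], [0.608299970626831, 0.37689998745918274], [0.45669999718666077, 0.3792000114917755]]
bar ((0.4386436939239502, 0.274671733379364), (0.28159278631210327, 0.019949497655034065), 43.827178955078125) [[0.3301999866962433, 0.18440000712871552], [0.3440000116825104, 0.17000000178813934], [0.5471000075340271, 0.36500000953674316], [0.53329998254776, 0.37940001487731934]]
knob (19, 3) [0.41404545 0.25281567 0.07814893]
stop z 0.06995343089556735
((0.6844902634620667, -0.03251880779862404), (0.09020774811506271, 0.05190656706690788), 77.26248168945312) [[0.6492000222206116, -0.07079999893903732], [0.6998999714851379, -0.08219999819993973], [0.7196999788284302, 0.005799999926239252], [0.6690999865531921, 0.01720000058412552]]
tin [ 0.405 -0.006  0.01 ]
relay [ 0.58  -0.009  0.013]
jar [ 0.748 -0.193  0.049]
pcb [0.76  0.101 0.006]
```

```bash
cat >> h.py <<'E'
def go(*pts):
    "pts: (x,y,z,yaw) -> tool shift rows from present pose"
    o=status.get_obs(); p=o['tool_pos']; yaw=o['orientation'][2]; a=np.radians(yaw)
    T=np.array([[np.cos(a),np.sin(a),0],[np.sin(a),-np.cos(a),0],[0,0,-1]])
    print('now',o['clock'].__round__(2),p.round(4),o['orientation'].round(2),'F',o['force'].round(1),'op',round(o['opening'],4),'J',o['joint_pos'].round(0))
    for q in pts:
        d=T@(np.array(q[:3])-p); t=-((q[3]-yaw+180)%360-180)
        print(q,'->',d.round(4),'turn',round(t,2),'dist',np.linalg.norm(d).round(3))
E
python3 - <<'E'
from h import *
go((.47,-.35,.25,-163.2),(.56,0,.25,-163.2),(.415,.2523,.14,-160),(.415,.2523,.08,-160))
s=snap('top');P=cloud(s)
sub=P[160:225,305:375];k=(sub[...,2]>0.006)&(sub[...,2]<.02);T=sub[k];print(len(T),cv2.boxPoints(cv2.minAreaRect(T[:,:2].astype(np.float32))).round(3).tolist())
E
```

```text
now 0.15 [ 0.1947 -0.646   0.2508] [ 1.7993e+02 -1.0000e-02 -1.6323e+02] F [ 0.9 -0.3 -0.4] op 0.0876 J [-57.  21.   1.  -0. -70. -17.]
(0.47, -0.35, 0.25, -163.2) -> [-0.349   0.2039  0.0008] turn -0.03 dist 0.404
(0.56, 0, 0.25, -163.2) -> [-0.5361  0.5131  0.0008] turn -0.03 dist 0.742
(0.415, 0.2523, 0.14, -160) -> [-0.4701  0.7965  0.1108] turn -3.23 dist 0.931
(0.415, 0.2523, 0.08, -160) -> [-0.4701  0.7965  0.1708] turn -3.23 dist 0.941
546 [[0.6019999980926514, 0.06400000303983688], [0.6060000061988831, -0.1340000033378601], [0.7929999828338623, -0.13199999928474426], [0.7900000214576721, 0.06700000166893005]]
```

Units first: turns go in shares of 120 degrees. So -3 degrees / 120 = -0.025.

```bash
echo '{"tx": [-0.349, -0.349, -0.349, -0.349, -0.349, -0.349, -0.349], "ty": [0.204, 0.204, 0.204, 0.204, 0.204, 0.204, 0.204], "tz": [0, 0, 0, 0, 0, 0, 0], "rz": [0, 0, 0, 0, 0, 0, 0], "aperture": [0.03, 0.03, 0.03, 0.03, 0.03, 0.03, 0.03]}' | python3 -m pendant
echo '{"tx": [-0.187, -0.187, -0.187, -0.187, -0.187, -0.187, -0.187], "ty": [0.309, 0.309, 0.309, 0.309, 0.309, 0.309, 0.309], "tz": [0, 0, 0, 0, 0, 0, 0], "rz": [0, 0, 0, 0, 0, 0, 0], "aperture": [0.03, 0.03, 0.03, 0.03, 0.03, 0.03, 0.03]}' | python3 -m pendant
echo '{"tx": [0.066, 0.066, 0.066, 0.066, 0.066, 0.066, 0.066], "ty": [0.283, 0.283, 0.283, 0.283, 0.283, 0.283, 0.283], "tz": [0.11, 0.11, 0.11, 0.11, 0.11, 0.11, 0.11], "rz": [-0.025, -0.025, -0.025, -0.025, -0.025, -0.025, -0.025], "aperture": [0.03, 0.03, 0.03, 0.03, 0.03, 0.03, 0.03]}' | python3 -m pendant
python3 - <<'E'
from h import *
go((.4155,.2523,.08,-160))
E
```

```text
clock: 1.08
tool_pos: [0.4719, -0.3478, 0.2516]
orientation: [180.0, 0.0, -163.1]
force: [-0.2, -0.7, -0.2]
opening: 0.0304
gripper_force: 0.0
clock: 1.95
tool_pos: [0.5605, 0.0026, 0.2513]
orientation: [180.0, -0.0, -163.0]
force: [-0.5, -0.5, 0.4]
opening: 0.03
gripper_force: 0.0
clock: 2.82
tool_pos: [0.4151, 0.2512, 0.1416]
orientation: [-180.0, -0.0, -160.2]
force: [-0.4, -0.4, 0.2]
opening: 0.0302
gripper_force: 0.0
now 2.83 [0.4151 0.2512 0.1416] [-1.7998e+02 -1.0000e-02 -1.6018e+02] F [-0.4 -0.4  0.2] op 0.0302 J [  54.    9.  -31.    0.  -50. -125.]
(0.4155, 0.2523, 0.08, -160) -> [-0.0008  0.0009  0.0616] turn -0.18 dist 0.062
```

```bash
echo '{"tx": [0, 0, 0, 0], "ty": [0.001, 0.001, 0.001, 0.001], "tz": [0.0616, 0.0616, 0.0616, 0.0616], "rz": [0, 0, 0, 0], "aperture": [0.03, 0.03, 0.018, 0.018]}' | python3 -m pendant
python3 - <<'E'
from h import *
h=np.array([.5322,.3625]);W=[]
for q in (.95,1.1,1.25,1.4,1.52):
    w=q+np.radians(.85); k=h-.16*np.array([np.sin(w),np.cos(w)])+.004*np.array([-np.cos(w),np.sin(w)]); W.append((k[0].round(4),k[1].round(4),.08,-160))
go(*W)
E
```

```text
clock: 3.32
tool_pos: [0.4159, 0.253, 0.082]
orientation: [179.9, 0.2, -160.3]
force: [1.0, -0.5, -0.5]
opening: 0.0192
gripper_force: 0.0
now 3.33 [0.4159 0.253  0.082 ] [ 1.7991e+02  1.7000e-01 -1.6026e+02] F [ 1.  -0.5 -0.5] op 0.0192 J [  55.   14.  -35.    0.  -41. -125.]
(np.float64(0.3984), np.float64(0.2747), 0.08, -160) -> [0.0092 0.0263 0.002 ] turn -0.26 dist 0.028
(np.float64(0.3868), np.float64(0.2956), 0.08, -160) -> [0.013  0.0499 0.002 ] turn -0.26 dist 0.052
(np.float64(0.3784), np.float64(0.3181), 0.08, -160) -> [0.0133 0.0739 0.002 ] turn -0.26 dist 0.075
(np.float64(0.3735), np.float64(0.3416), 0.08, -160) -> [0.01   0.0977 0.002 ] turn -0.26 dist 0.098
(np.float64(0.3722), np.float64(0.3607), 0.08, -160) -> [0.0048 0.1161 0.002 ] turn -0.26 dist 0.116
```

```bash
echo '{"tx": [0.009, 0.013, 0.013, 0.01, 0.005, 0.005], "ty": [0.026, 0.05, 0.074, 0.098, 0.116, 0.116], "tz": [0.002, 0.002, 0.002, 0.002, 0.002, 0.002], "rz": [0, 0, 0, 0, 0, 0], "aperture": [0.018, 0.018, 0.018, 0.018, 0.018, 0.018]}' | python3 -m pendant
echo '{"tx": [0, 0, 0, 0, 0], "ty": [0, 0, 0, 0, 0], "tz": [0, 0, -0.1, -0.1, -0.1], "rz": [0, 0, 0, 0, 0], "aperture": [0.03, 0.03, 0.05, 0.05, 0.05]}' | python3 -m pendant
python3 - <<'E'
from h import *
go((.56,0.0,.25,-178),(.5302,-.1449,.12,-178),)
s=snap('top')
h=cv2.cvtColor(s['frame'],cv2.COLOR_RGB2HSV)
red=cv2.inRange(h,(0,150,80),(6,255,255))|cv2.inRange(h,(174,150,80),(180,255,255)); red[:200]=0; red[400:]=0; red[:,:180]=0;red[:,300:]=0
u=cv2.findNonZero(red)[:,0]; print(onplane(s,[u[:,0].min(),u[:,1].max()],.046),len(u),u.min(0),u.max(0))
for c in pumps(s)[0]: print(np.round(cv2.minAreaRect(onplane(s,c,0.021)[:,:2].astype(np.float32)),4) if 0 else cv2.minAreaRect(onplane(s,c,0.021)[:,:2].astype(np.float32)))
cv2.imwrite('pics/t1.png',s['frame'][:,:,::-1])
E
```

```text
clock: 4.08
tool_pos: [0.3711, 0.3617, 0.0783]
orientation: [180.0, 0.1, -160.2]
force: [-1.1, 0.5, 0.0]
opening: 0.0185
gripper_force: 0.0
clock: 4.7
tool_pos: [0.3719, 0.3611, 0.1813]
orientation: [179.8, 0.3, -160.2]
force: [0.8, -0.2, -1.0]
opening: 0.049
gripper_force: 0.0
now 4.7 [0.3719 0.3611 0.1813] [ 179.76    0.27 -160.23] F [ 0.8 -0.2 -1. ] op 0.049 J [  66.    9.  -25.    0.  -56. -136.]
(0.56, 0.0, 0.25, -178) -> [-0.0549 -0.4034 -0.0687] turn 17.77 dist 0.413
(0.5302, -0.1449, 0.12, -178) -> [ 0.0221 -0.5297  0.0613] turn 17.77 dist 0.534
[[0.26584927 0.3725212  0.046     ]] 367 [187 241] [200 343]
((0.46111059188842773, -0.30452239513397217), (0.019701475277543068, 0.10246528685092926), 79.94441223144531)
((0.4924080967903137, -0.3753446042537689), (0.019554583355784416, 0.10173928737640381), 88.99993896484375)
((0.530160665512085, -0.14501242339611053), (0.10206658393144608, 0.01861727610230446), 2.1194355487823486)
```

View pics/t1.png

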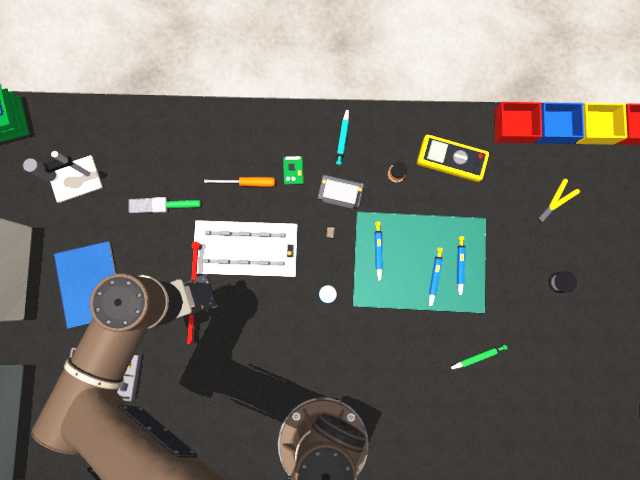

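The bar now stands wide open, along u≈195 with v from 241 to 343. The pumps have not moved. I'll take pump (0.530,-0.145) first.

In the tool's units: 17.8 degrees / 120 = 0.1483.

```bash
echo '{"tx": [0.022, 0.022, 0.022, 0.022, 0.022, 0.022, 0.022, 0.022], "ty": [-0.53, -0.53, -0.53, -0.53, -0.53, -0.53, -0.53, -0.53], "tz": [0.03, 0.03, 0.03, 0.03, 0.03, 0.03, 0.03, 0.03], "rz": [0.1483, 0.1483, 0.1483, 0.1483, 0.1483, 0.1483, 0.1483, 0.1483], "aperture": [0.05, 0.05, 0.05, 0.05, 0.05, 0.05, 0.05, 0.05]}' | python3 -m pendant
cat >> h.py <<'E'
def pump_axis(s):
    h=cv2.cvtColor(s['frame'],cv2.COLOR_RGB2HSV); out=[]
    for c in pumps(s)[0]:
        X=onplane(s,c,0.021)[:,:2].astype(np.float32); r=cv2.minAreaRect(X); b=cv2.boxPoints(r)
        e=max((b[1]-b[0],b[2]-b[1]),key=np.linalg.norm); e=e/np.linalg.norm(e); e=e*(1 if e[0]>0 else -1)
        g=cv2.inRange(h,(60,80,40),(95,255,255))|cv2.inRange(h,(0,0,0),(180,255,70)) # mat/dark
        v,u=np.nonzero(g==0); Y=onplane(s,np.c_[u,v],0.012)[:,:2]-r[0]
        a=Y@e; n=Y@np.array([-e[1],e[0]]); k=(abs(n)<.007)&(abs(a)<.12); 
        out.append((np.round(r[0],4),np.degrees(np.arctan2(e[1],e[0])).round(2),'ext',a[k].min().round(4),a[k].max().round(4),'-> shift',((a[k].min()+a[k].max())/2+.003).round(4)))
    return out
E
python3 - <<'E'
from h import *
go((.5302,-.1449,.1,-178),(.5302,-.1449,.031,-178))
for n in ('top',):
    for p in pump_axis(snap(n)): print(*p)
E
```

```text
clock: 5.75
tool_pos: [0.5194, -0.1188, 0.1484]
orientation: [180.0, -0.1, -178.1]
force: [1.3, 0.8, -0.4]
opening: 0.0499
gripper_force: 0.0
now 5.75 [ 0.5194 -0.1188  0.1484] [ 1.8000e+02 -1.1000e-01 -1.7805e+02] F [ 1.3  0.8 -0.4] op 0.0499 J [  8.  13. -25.  -0. -52. -96.]
(0.5302, -0.1449, 0.1, -178) -> [-0.0099 -0.0265  0.0484] turn -0.05 dist 0.056
(0.5302, -0.1449, 0.031, -178) -> [-0.0099 -0.0265  0.1174] turn -0.05 dist 0.121
[ 0.4611 -0.3045] -10.06 ext -0.0977 0.0833 -> shift -0.0042
[ 0.4924 -0.3753] -1.0 ext -0.0837 0.0832 -> shift 0.0028
```

```bash
echo '{"tx": [-0.0125, -0.0125, -0.0125, -0.0125, -0.0125], "ty": [-0.0265, -0.0265, -0.0265, -0.0265, -0.0265], "tz": [0.05, 0.05, 0.1174, 0.1174, 0.1174], "rz": [0, 0, 0, 0, 0], "aperture": [0.05, 0.05, 0.05, 0.05, 0.05]}' | python3 -m pendant
python3 - <<'E'
from h import *
go((.5327,-.1448,.031,-177.9))
s=snap('side','s1')
E
```

```text
clock: 6.42
tool_pos: [0.5336, -0.1422, 0.0333]
orientation: [-180.0, -0.0, -178.0]
force: [0.6, -0.3, 0.1]
opening: 0.05
gripper_force: 0.0
now 6.42 [ 0.5336 -0.1422  0.0333] [-1.7997e+02 -3.0000e-02 -1.7796e+02] F [ 0.6 -0.3  0.1] op 0.05 J [  5.  23. -29.   0. -38. -93.]
(0.5327, -0.1448, 0.031, -177.9) -> [ 0.001  -0.0026  0.0023] turn -0.06 dist 0.004
```

View pics/s1.png

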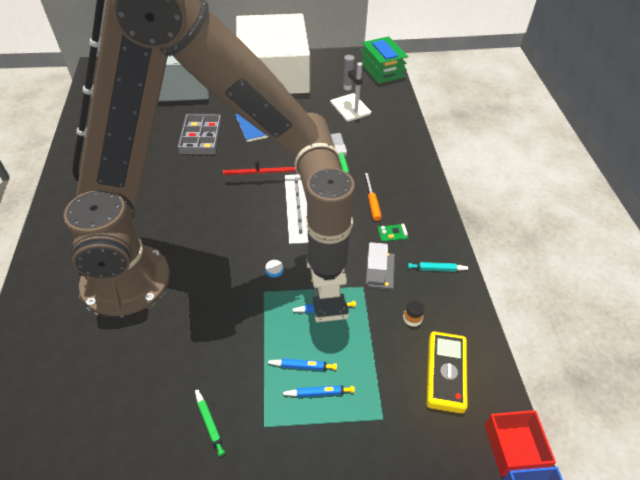

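The gripper straddles the first pump at (325,306). I'll grip it and lift.

```bash
echo '{"tx": [0.001, 0.001, 0.001, 0.001, 0.001, 0.001], "ty": [-0.0025, -0.0025, -0.0025, -0.0025, -0.0025, -0.0025], "tz": [0.002, 0.002, 0.002, 0.002, -0.05, -0.05], "rz": [0, 0, 0, 0, 0, 0], "aperture": [0.0, 0.0, 0.0, 0.0, 0.0, 0.0]}' | python3 -m pendant
python3 - <<'E'
from h import *
f=np.array([.659,-.027]);a=np.radians(-12.7);d=np.array([np.cos(a),np.sin(a)])
go(*[(*(f-L*d).round(4),.06,167.3) for L in (.1,.068,.062)])
E
```

```text
clock: 7.22
tool_pos: [0.535, -0.145, 0.0858]
orientation: [-180.0, 0.4, -178.0]
force: [-0.5, -0.1, -1.6]
opening: 0.0176
gripper_force: 30.0
now 7.22 [ 0.535  -0.145   0.0858] [-179.98    0.36 -177.98] F [-0.5 -0.1 -1.6] op 0.0176 J [  5.  19. -27.   0. -44. -93.]
(np.float64(0.5614), np.float64(-0.005), 0.06, 167.3) -> [-0.0313  0.139   0.0258] turn 14.72 dist 0.145
(np.float64(0.5927), np.float64(-0.0121), 0.06, 167.3) -> [-0.0623  0.1308  0.0258] turn 14.72 dist 0.147
(np.float64(0.5985), np.float64(-0.0134), 0.06, 167.3) -> [-0.0681  0.1293  0.0258] turn 14.72 dist 0.148
```

In the tool's units: 14.7 degrees / 120 = 0.1225.

```bash
echo '{"tx": [-0.005, -0.02, -0.0313, -0.0313, -0.0313], "ty": [0.06, 0.11, 0.139, 0.139, 0.139], "tz": [0.021, 0.021, 0.021, 0.021, 0.021], "rz": [0.0833, 0.1225, 0.1225, 0.1225, 0.1225], "aperture": [0, 0, 0, 0, 0]}' | python3 -m pendant
python3 - <<'E'
from h import *
f=np.array([.659,-.027]);a=np.radians(-12.7);d=np.array([np.cos(a),np.sin(a)])
go(*[(*(f-L*d).round(4),.064,167.3) for L in (.1,.08,.062)])
s=snap('side');cv2.imwrite('pics/s2.png',cv2.resize(s['frame'][220:330,260:420,::-1],None,fx=4,fy=4))
E
```

```text
clock: 7.85
tool_pos: [0.5583, -0.0053, 0.0607]
orientation: [-180.0, -0.1, 167.3]
force: [0.0, -1.2, -0.8]
opening: 0.0179
gripper_force: 30.0
now 7.85 [ 0.5583 -0.0053  0.0607] [-1.7997e+02 -7.0000e-02  1.6729e+02] F [ 0.  -1.2 -0.8] op 0.0179 J [  20.   21.  -27.   -0.  -42. -122.]
(np.float64(0.5614), np.float64(-0.005), 0.064, 167.3) -> [-0.003   0.0009 -0.0033] turn -0.01 dist 0.005
(np.float64(0.581), np.float64(-0.0094), 0.064, 167.3) -> [-0.023   0.0009 -0.0033] turn -0.01 dist 0.023
(np.float64(0.5985), np.float64(-0.0134), 0.064, 167.3) -> [-0.041   0.0009 -0.0033] turn -0.01 dist 0.041
```

View pics/s2.png

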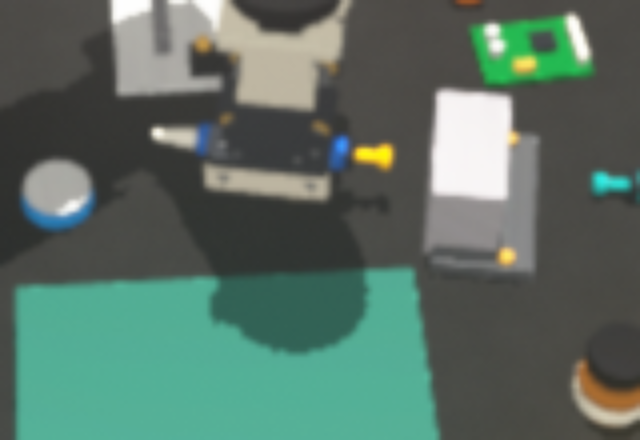

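The pump is held level with its plunger facing the block face, which sits at about (428,220) in the crop. I'll press it slowly.

```bash
echo '{"tx": [-0.012, -0.022, -0.028, -0.033, -0.036], "ty": [0.001, 0.001, 0.001, 0.001, 0.001], "tz": [-0.003, -0.003, -0.003, -0.003, -0.003], "rz": [0, 0, 0, 0, 0], "aperture": [0, 0, 0, 0, 0]}' | python3 -m pendant
python3 - <<'E'
from h import *
go()
E
```

```text
clock: 8.52
tool_pos: [0.5931, -0.0124, 0.0638]
orientation: [-180.0, -0.2, 167.2]
force: [-6.5, 1.7, 2.3]
opening: 0.0178
gripper_force: 30.0
now 8.53 [ 0.5931 -0.0124  0.0638] [-1.7995e+02 -1.7000e-01  1.6723e+02] F [-6.5  1.7  2.3] op 0.0178 J [  18.   24.  -22.   -0.  -44. -120.]
```

```bash
echo '{"tx": [-0.002, -0.003], "ty": [0, 0], "tz": [0, 0], "rz": [0, 0], "aperture": [0, 0]}' | python3 -m pendant | grep -E 'pos|force'
echo '{"tx": [-0.002, -0.003], "ty": [0, 0], "tz": [0, 0], "rz": [0, 0], "aperture": [0, 0]}' | python3 -m pendant| grep -E 'pos|force'
```

```text
tool_pos: [0.5959, -0.0129, 0.0639]
force: [-5.4, 2.6, 3.8]
gripper_force: 30.0
tool_pos: [0.5988, -0.0136, 0.0639]
force: [-5.3, 2.5, 2.9]
gripper_force: 30.0
```

```bash
echo '{"tx": [-0.001, -0.002], "ty": [0, 0], "tz": [0, 0], "rz": [0, 0], "aperture": [0, 0]}' | python3 -m pendant| grep -E 'pos|force'
```

```text
tool_pos: [0.5997, -0.014, 0.0636]
force: [-10.3, 3.7, 4.9]
gripper_force: 30.0
```

```bash
echo '{"tx": [-0.001, -0.002, -0.002], "ty": [0, 0, 0], "tz": [0, 0, 0], "rz": [0, 0, 0], "aperture": [0, 0, 0]}' | python3 -m pendant| grep -E 'pos|force'
python3 - <<'E'
from h import *
s=snap('side');cv2.imwrite('pics/s3.png',cv2.resize(s['frame'][220:330,260:420,::-1],None,fx=4,fy=4))
E
```

```text
tool_pos: [0.5998, -0.0144, 0.0629]
force: [-12.9, 5.8, 4.2]
gripper_force: 30.0
```

View pics/s3.png

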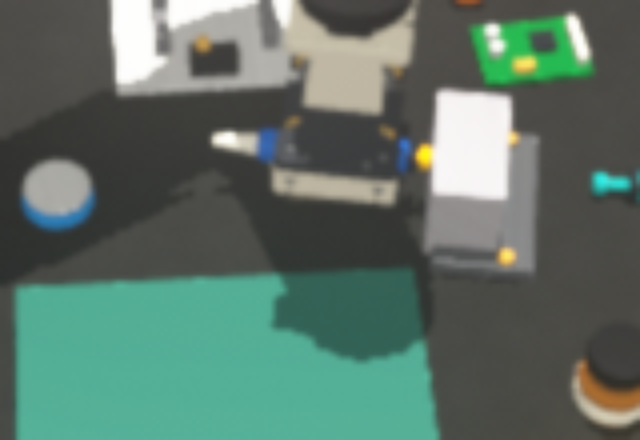

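The plunger is in, with its yellow end against the face at (425,156). I'll back off, lift and carry the pump to the tray.

```bash
echo '{"tx": [0.03, 0.03, 0.03], "ty": [0, 0, 0], "tz": [0, -0.06, -0.06], "rz": [0, 0, 0], "aperture": [0, 0, 0]}' | python3 -m pendant | grep -E 'pos|force'
cat >> h.py <<'E'
C=np.array([.5303,.2325]);ty=np.array([.0148,.9999]);tx=np.array([.9999,-.0148])
def slot(i,off=0): return C+ty*(-.084+.056*i)+tx*off
E
python3 - <<'E'
from h import *
p=slot(2,.0035)
go((*p.round(4),.12,179.15),(*p.round(4),.041,179.15))
E
```

```text
tool_pos: [0.578, -0.0071, 0.129]
force: [0.4, 0.4, -1.3]
gripper_force: 30.0
now 10.07 [ 0.578  -0.0071  0.129 ] [179.81   0.45 167.34] F [ 0.4  0.4 -1.3] op 0.0179 J [  19.   17.  -21.    0.  -51. -121.]
(np.float64(0.5342), np.float64(0.2604), 0.12, 179.15) -> [0.1013 0.2514 0.009 ] turn -11.81 dist 0.271
(np.float64(0.5342), np.float64(0.2604), 0.041, 179.15) -> [0.1013 0.2514 0.088 ] turn -11.81 dist 0.285
```

In the tool's units: -11.8 degrees / 120 = -0.0983.

```bash
echo '{"tx": [0.101, 0.101, 0.101, 0.101, 0.101, 0.101], "ty": [0.251, 0.251, 0.251, 0.251, 0.251, 0.251], "tz": [0.009, 0.009, 0.009, 0.009, 0.009, 0.009], "rz": [-0.0983, -0.0983, -0.0983, -0.0983, -0.0983, -0.0983], "aperture": [0, 0, 0, 0, 0, 0]}' | python3 -m pendant | grep -E 'pos|force'
python3 - <<'E'
from h import *
p=slot(2,.0035)
go((*p.round(4),.06,179.15),(*p.round(4),.041,179.15))
s=snap('side');cv2.imwrite('pics/s4.png',cv2.resize(s['frame'][120:250,230:400,::-1],None,fx=4,fy=4))
E
```

```text
tool_pos: [0.5314, 0.2606, 0.1147]
force: [-0.1, 0.4, -1.1]
gripper_force: 30.0
now 10.82 [0.5314 0.2606 0.1147] [-1.7998e+02 -3.0000e-02  1.7919e+02] F [-0.1  0.4 -1.1] op 0.0176 J [  45.   20.  -20.   -0.  -50. -136.]
(np.float64(0.5342), np.float64(0.2604), 0.06, 179.15) -> [-0.0028 -0.0002  0.0547] turn 0.04 dist 0.055
(np.float64(0.5342), np.float64(0.2604), 0.041, 179.15) -> [-0.0028 -0.0002  0.0737] turn 0.04 dist 0.074
```

View pics/s4.png

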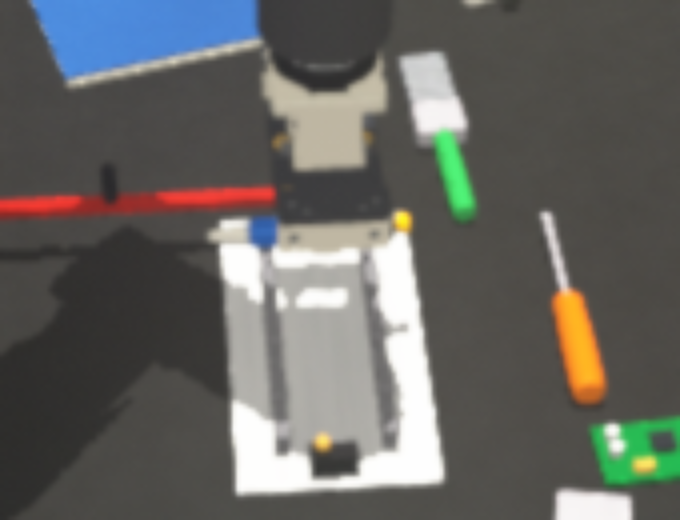

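```bash
python3 - <<'E'
from h import *
s=snap('side')
for z in (.085,.096,.105): print(z,onplane(s,[(282.5,178.7),(332.7,175.2)],z).round(4).tolist())
h=cv2.cvtColor(s['frame'],cv2.COLOR_RGB2HSV)
y=cv2.inRange(h,(22,120,120),(35,255,255)); 
y[:170]=0;y[182:]=0;y[:,:320]=0;y[:,340:]=0; print(np.argwhere(y)[:,::-1].tolist())
P=cloud(s); print(P[178,286:300].round(3).tolist(), P[175,328:334].round(3).tolist())
E
```

```text
0.085 [[0.449, 0.2692, 0.085], [0.6013, 0.2713, 0.085]]
0.096 [[0.4487, 0.2573, 0.096], [0.5995, 0.2593, 0.096]]
0.105 [[0.4485, 0.2475, 0.105], [0.5981, 0.2495, 0.105]]
[[330, 174], [331, 174], [329, 175], [330, 175], [331, 175], [332, 175], [329, 176], [330, 176], [331, 176], [330, 177], [331, 177]]
[[0.459, 0.251, 0.103], [0.462, 0.249, 0.105], [0.465, 0.255, 0.1], [0.468, 0.255, 0.1], [0.471, 0.253, 0.101], [0.474, 0.248, 0.105], [0.477, 0.251, 0.103], [0.48, 0.259, 0.095], [0.482, 0.246, 0.106], [0.485, 0.244, 0.108], [0.488, 0.247, 0.105], [0.492, 0.253, 0.099], [0.494, 0.249, 0.103], [0.492, 0.167, 0.178]] [[0.584, 0.25, 0.106], [0.588, 0.256, 0.101], [0.591, 0.254, 0.102], [0.593, 0.249, 0.107], [0.613, 0.366, -0.001], [0.615, 0.358, 0.006]]
```

```bash
echo '{"tx": [-0.001, -0.001, -0.001, -0.001, -0.001], "ty": [0, 0, 0, 0, 0], "tz": [0.05, 0.062, 0.07, 0.0725, 0.0725], "rz": [0, 0, 0, 0, 0], "aperture": [0, 0, 0, 0, 0]}' | python3 -m pendant 

```

```text
clock: 11.55
tool_pos: [0.5331, 0.2597, 0.0437]
orientation: [180.0, 0.1, 179.1]
force: [-0.2, -0.0, -1.0]
opening: 0.0178
gripper_force: 30.0
```

```bash
echo '{"tx": [0, 0], "ty": [0, 0], "tz": [0.0025, 0.0025], "rz": [0, 0], "aperture": [0, 0]}' | python3 -m pendant 
echo '{"tx": [0, 0, 0, 0, 0, 0], "ty": [0, 0, 0, 0, 0, 0], "tz": [0, 0, 0, -0.05, -0.1, -0.1], "rz": [0, 0, 0, 0, 0, 0], "aperture": [0.036, 0.036, 0.036, 0.036, 0.036, 0.036]}' | python3 -m pendant 
python3 - <<'E'
from h import *
go((.5,-.1,.14,-178))
s=snap('side');cv2.imwrite('pics/s5.png',cv2.resize(s['frame'][120:250,230:400,::-1],None,fx=4,fy=4))
E
```

```text
clock: 11.8
tool_pos: [0.5326, 0.2596, 0.0406]
orientation: [180.0, 0.0, 179.1]
force: [0.0, 0.0, -0.9]
opening: 0.0175
gripper_force: 30.0
clock: 12.55
tool_pos: [0.5347, 0.2611, 0.1449]
orientation: [179.7, 0.4, 179.1]
force: [-0.2, 0.2, -0.3]
opening: 0.036
gripper_force: 0.0
now 12.55 [0.5347 0.2611 0.1449] [179.71   0.36 179.12] F [-0.2  0.2 -0.3] op 0.036 J [  45.   18.  -18.    0.  -53. -136.]
(0.5, -0.1, 0.14, -178) -> [ 0.0291 -0.3616  0.0049] turn -2.88 dist 0.363
```

View pics/s5.png

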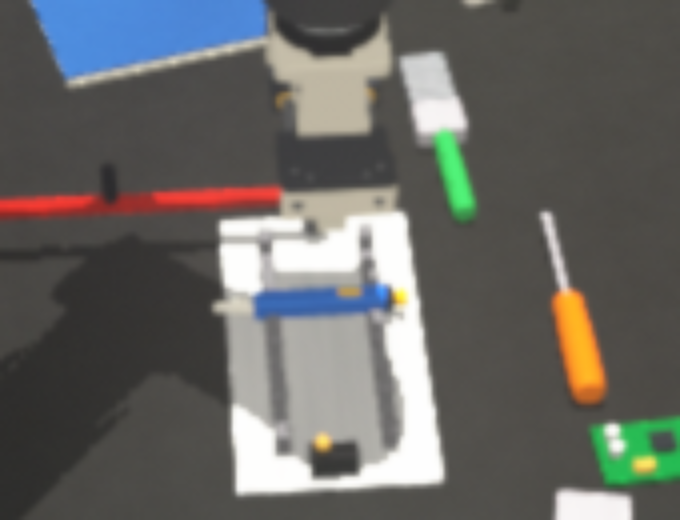

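The pump lies in cradle 2, resting in both combs. I'll move over the next one and remeasure on the way.

Units first: turns go in shares of 120 degrees. So -2.9 degrees / 120 = -0.0242.

```bash
echo '{"tx": [0.03, 0.03, 0.03, 0.03, 0.03, 0.03, 0.03], "ty": [-0.36, -0.36, -0.36, -0.36, -0.36, -0.36, -0.36], "tz": [0, 0, 0, 0, 0, 0, 0], "rz": [-0.0242, -0.0242, -0.0242, -0.0242, -0.0242, -0.0242, -0.0242], "aperture": [0.042, 0.042, 0.042, 0.042, 0.042, 0.042, 0.042]}' | python3 -m pendant |grep pos
python3 - <<'E'
from h import *
s=snap('side');print(onplane(s,np.array([(213,306),(407,299)])/4+[230,120],.021).round(4).tolist(),slot(2))
t=snap('top')
for p in pump_axis(t): print(*p)
go((.4949,-.3754,.1,179),(.4949,-.3754,.031,179),(.4635,-.3049,.1,170),)
E
```

```text
tool_pos: [0.4952, -0.1028, 0.1392]
[[0.4481, 0.2582, 0.021], [0.5982, 0.2525, 0.021]] [0.5307144 0.2604972]
[ 0.4611 -0.3045] -10.06 ext -0.0835 0.0833 -> shift 0.0029
[ 0.4924 -0.3753] -1.0 ext -0.0837 0.0832 -> shift 0.0028
[0.5309 0.263 ] -0.23 ext -0.084 0.0753 -> shift -0.0013
now 13.57 [ 0.4962 -0.1005  0.1395] [-1.8000e+02 -8.0000e-02 -1.7813e+02] F [ 0.6  0.3 -0.8] op 0.0418 J [ 11.  11. -29.  -0. -50. -99.]
(0.4949, -0.3754, 0.1, 179) -> [ 0.0103 -0.2747  0.0395] turn 2.87 dist 0.278
(0.4949, -0.3754, 0.031, 179) -> [ 0.0103 -0.2747  0.1085] turn 2.87 dist 0.296
(0.4635, -0.3049, 0.1, 170) -> [ 0.0394 -0.2032  0.0395] turn 11.87 dist 0.211
```

In the tool's units: 2.9 degrees / 120 = 0.0242.

```bash
echo '{"tx": [0.01, 0.01, 0.01, 0.01, 0.01, 0.01], "ty": [-0.275, -0.275, -0.275, -0.275, -0.275, -0.275], "tz": [0.03, 0.03, 0.03, 0.03, 0.03, 0.05], "rz": [0.0242, 0.0242, 0.0242, 0.0242, 0.0242, 0.0242], "aperture": [0.042, 0.042, 0.042, 0.042, 0.042, 0.042]}' | python3 -m pendant |grep pos
python3 - <<'E'
from h import *
go((.4949,-.3754,.031,179))
E
```

```text
tool_pos: [0.4975, -0.3764, 0.09]
now 14.32 [ 0.4975 -0.3764  0.09  ] [-1.7995e+02  7.0000e-02  1.7903e+02] F [-0.1  0.5 -0.3] op 0.0418 J [-19.  24. -17.   0. -49. -72.]
(0.4949, -0.3754, 0.031, 179) -> [0.0026 0.0009 0.059 ] turn 0.03 dist 0.059
```

```bash
echo '{"tx": [0.002, 0.002, 0.002, 0.002, 0.002, 0.002, 0.002], "ty": [0.001, 0.001, 0.001, 0.001, 0.001, 0.001, 0.001], "tz": [0.04, 0.058, 0.058, 0.058, 0.058, 0.058, 0.058], "rz": [0, 0, 0, 0, 0, 0, 0], "aperture": [0.042, 0.042, 0.042, 0, 0, 0, 0]}' | python3 -m pendant
echo '{"tx": [0, 0, 0], "ty": [0, 0, 0], "tz": [-0.05, -0.07, -0.07], "rz": [0, 0, 0], "aperture": [0, 0, 0]}' | python3 -m pendant
python3 - <<'E'
from h import *
f=np.array([.659,-.027]);a=np.radians(-12.7);d=np.array([np.cos(a),np.sin(a)])
go(*[(*(f-L*d).round(4),.064,167.3) for L in (.11,.1,.062)])
E
```

```text
clock: 15.2
tool_pos: [0.4949, -0.3744, 0.0334]
orientation: [-180.0, 0.1, 179.1]
force: [-0.4, 0.4, 6.0]
opening: 0.0177
gripper_force: 30.0
clock: 15.58
tool_pos: [0.4951, -0.3745, 0.1042]
orientation: [-179.9, 0.2, 179.1]
force: [0.0, 0.2, -0.8]
opening: 0.0174
gripper_force: 30.0
now 15.57 [ 0.4951 -0.3745  0.1042] [-179.94    0.18  179.07] F [ 0.   0.2 -0.8] op 0.0174 J [-19.  23. -17.   0. -50. -72.]
(np.float64(0.5517), np.float64(-0.0028), 0.064, 167.3) -> [-0.0506  0.3726  0.0402] turn 11.77 dist 0.378
(np.float64(0.5614), np.float64(-0.005), 0.064, 167.3) -> [-0.0603  0.3705  0.0402] turn 11.77 dist 0.378
(np.float64(0.5985), np.float64(-0.0134), 0.064, 167.3) -> [-0.0975  0.3627  0.0402] turn 11.77 dist 0.378
```

In the tool's units: 11.8 degrees / 120 = 0.0983.

```bash
echo '{"tx": [-0.05, -0.05, -0.05, -0.05, -0.05, -0.05, -0.05, -0.05], "ty": [0.372, 0.372, 0.372, 0.372, 0.372, 0.372, 0.372, 0.372], "tz": [0, 0, 0, 0, 0, 0, 0.04, 0.04], "rz": [0.0983, 0.0983, 0.0983, 0.0983, 0.0983, 0.0983, 0.0983, 0.0983], "aperture": [0, 0, 0, 0, 0, 0, 0, 0]}' | python3 -m pendant
python3 - <<'E'
from h import *
go((.5614,-.005,.064,167.3),(.5985,-.0134,.064,167.3))
s=snap('side'); h=cv2.cvtColor(s['frame'],cv2.COLOR_RGB2HSV)
y=cv2.inRange(h,(22,120,120),(35,255,255));y[:240]=0;y[280:]=0;y[:,330:]=0
w=np.argwhere(y)[:,::-1]; print(len(w),w.min(0),w.max(0),onplane(s,[[w[:,0].max()+.5,w[:,1].mean()]],.045))
E
```

```text
clock: 16.58
tool_pos: [0.5473, -0.0029, 0.0591]
orientation: [-179.8, -0.4, 167.3]
force: [-0.3, -0.2, -1.1]
opening: 0.018
gripper_force: 30.0
now 16.57 [ 0.5473 -0.0029  0.0591] [-179.8    -0.38  167.33] F [-0.3 -0.2 -1.1] op 0.018 J [  20.   21.  -28.   -0.  -41. -123.]
(0.5614, -0.005, 0.064, 167.3) -> [-0.0142  0.001  -0.0049] turn 0.03 dist 0.015
(0.5985, -0.0134, 0.064, 167.3) -> [-0.0522  0.001  -0.0049] turn 0.03 dist 0.052Traceback (most recent call last):
  File "<stdin>", line 5, in <module>
    return umr_minimum(a, axis, None, out, keepdims, initial, where)
ValueError: zero-size array to reduction operation minimum which has no identity
```

```bash
echo '{"tx": [-0.015, -0.03, -0.036, -0.041, -0.045, -0.048], "ty": [0.001, 0.001, 0.001, 0.001, 0.001, 0.001], "tz": [-0.004, -0.004, -0.004, -0.004, -0.004, -0.004], "rz": [0, 0, 0, 0, 0, 0], "aperture": [0, 0, 0, 0, 0, 0]}' | python3 -m pendant| grep -E 'pos|force'
echo '{"tx": [-0.002, -0.003], "ty": [0, 0], "tz": [0, 0], "rz": [0, 0], "aperture": [0, 0]}' | python3 -m pendant| grep -E 'pos|force'
```

```text
tool_pos: [0.5959, -0.0132, 0.066]
force: [-7.0, 0.7, 2.6]
gripper_force: 30.0
tool_pos: [0.5988, -0.0138, 0.0661]
force: [-5.9, 2.2, 1.7]
gripper_force: 30.0
```

```bash
echo '{"tx": [-0.002, -0.003], "ty": [0, 0], "tz": [0, 0], "rz": [0, 0], "aperture": [0, 0]}' | python3 -m pendant| grep -E 'pos|force'
```

```text
tool_pos: [0.5995, -0.0145, 0.0655]
force: [-12.2, 5.7, 4.1]
gripper_force: 30.0
```

```bash
echo '{"tx": [-0.002, -0.002], "ty": [0, 0], "tz": [0, 0], "rz": [0, 0], "aperture": [0, 0]}' | python3 -m pendant| grep -E 'pos|force'
```

```text
tool_pos: [0.5998, -0.0149, 0.0647]
force: [-15.3, 6.2, 6.0]
gripper_force: 30.0
```

```bash
echo '{"tx": [0.03, 0.03, 0.03], "ty": [0, 0, 0], "tz": [0, -0.06, -0.06], "rz": [0, 0, 0], "aperture": [0, 0, 0]}' | python3 -m pendant | grep -E 'pos|force'
python3 - <<'E'
from h import *
p=slot(1,.001)
go((*p.round(4),.115,179.15),(*p.round(4),.041,179.15))
s=snap('side','s6')
E
```

```text
tool_pos: [0.579, -0.0075, 0.1313]
force: [0.8, 0.1, -2.1]
gripper_force: 30.0
now 18.5 [ 0.579  -0.0075  0.1313] [179.8    0.46 167.31] F [ 0.8  0.1 -2.1] op 0.0178 J [  19.   17.  -21.    0.  -51. -121.]
(np.float64(0.5309), np.float64(0.2045), 0.115, 179.15) -> [0.0935 0.1962 0.0163] turn -11.84 dist 0.218
(np.float64(0.5309), np.float64(0.2045), 0.041, 179.15) -> [0.0935 0.1962 0.0903] turn -11.84 dist 0.235
```

In the tool's units: -11.8 degrees / 120 = -0.0983.

```bash
echo '{"tx": [0.0935, 0.0935, 0.0935, 0.0935, 0.0935, 0.0935], "ty": [0.196, 0.196, 0.196, 0.196, 0.196, 0.196], "tz": [0.01, 0.01, 0.01, 0.01, 0.01, 0.01], "rz": [-0.0983, -0.0983, -0.0983, -0.0983, -0.0983, -0.0983], "aperture": [0, 0, 0, 0, 0, 0]}' | python3 -m pendant | grep -E 'pos|force'
python3 - <<'E'
from h import *
p=slot(1,.001)
go((*p.round(4),.0405,179.15))
s=snap('side');cv2.imwrite('pics/s7.png',cv2.resize(s['frame'][120:250,230:400,::-1],None,fx=4,fy=4))
E
```

```text
tool_pos: [0.5277, 0.2034, 0.1156]
force: [-0.6, -0.4, -0.3]
gripper_force: 30.0
now 19.3 [0.5277 0.2034 0.1156] [-1.7996e+02 -6.0000e-02  1.7906e+02] F [-0.6 -0.4 -0.3] op 0.0178 J [  41.   18.  -23.   -0.  -49. -132.]
(np.float64(0.5309), np.float64(0.2045), 0.0405, 179.15) -> [-0.0032  0.0011  0.0751] turn -0.09 dist 0.075
```

View pics/s7.png

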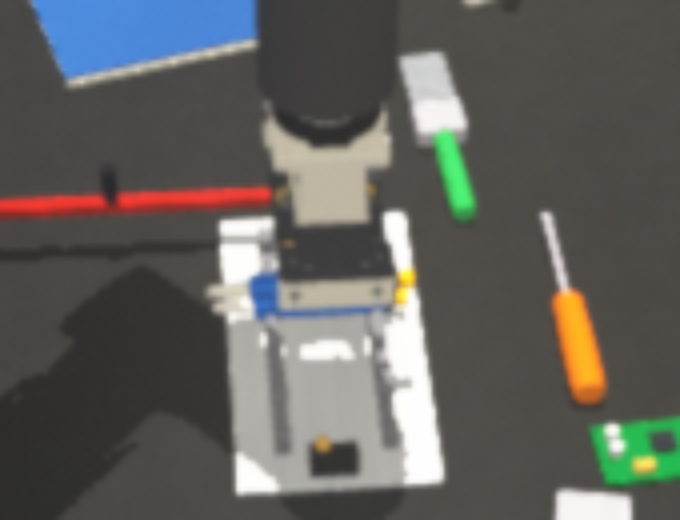

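```bash
echo '{"tx": [-0.0025, -0.0025, -0.0025, -0.0025, -0.0025], "ty": [0.001, 0.001, 0.001, 0.001, 0.001], "tz": [0.05, 0.065, 0.073, 0.075, 0.076], "rz": [0, 0, 0, 0, 0], "aperture": [0, 0, 0, 0, 0]}' | python3 -m pendant
python3 - <<'E'
from h import *
go((*slot(1).round(4),.04,179.15))
E
```

```text
clock: 19.98
tool_pos: [0.5305, 0.2042, 0.0422]
orientation: [-179.9, 0.0, 179.1]
force: [-5.7, -4.5, 16.3]
opening: 0.0174
gripper_force: 30.0
now 19.98 [0.5305 0.2042 0.0422] [-179.94    0.    179.09] F [-5.7 -4.5 16.3] op 0.0174 J [  41.   23.  -27.    0.  -40. -132.]
(np.float64(0.5299), np.float64(0.2045), 0.04, 179.15) -> [0.0006 0.0003 0.0022] turn -0.06 dist 0.002
```

In the tool's units: 2.9 degrees / 120 = 0.0242.

```bash
echo '{"tx": [0, 0, 0, 0, 0, 0], "ty": [0, 0, 0, 0, 0, 0], "tz": [-0.001, -0.001, -0.001, -0.05, -0.1, -0.1], "rz": [0, 0, 0, 0, 0, 0], "aperture": [0.03, 0.03, 0.03, 0.03, 0.03, 0.03]}' | python3 -m pendant
echo '{"tx": [0.03, 0.03, 0.03, 0.03, 0.03, 0.03], "ty": [-0.3, -0.3, -0.3, -0.3, -0.3, -0.3], "tz": [0, 0, 0, 0, 0, 0], "rz": [0.0242, 0.0242, 0.0242, 0.0242, 0.0242, 0.0242], "aperture": [0.042, 0.042, 0.042, 0.042, 0.042, 0.042]}' | python3 -m pendant |grep pos
python3 - <<'E'
from h import *
s=snap('side');cv2.imwrite('pics/s8.png',cv2.resize(s['frame'][140:250,270:370,::-1],None,fx=5,fy=5))
t=snap('top')
for p in pump_axis(t): print(*p)
go((.4635,-.3049,.1,170),)
print(slot(1),slot(2))
E
```

```text
clock: 20.72
tool_pos: [0.5326, 0.2066, 0.1447]
orientation: [179.7, 0.4, 179.1]
force: [0.5, -0.1, 0.1]
opening: 0.03
gripper_force: 0.0
tool_pos: [0.4942, -0.0973, 0.1395]
[ 0.4611 -0.3045] -10.06 ext -0.0835 0.0833 -> shift 0.0029
[0.5309 0.263 ] -0.23 ext -0.084 0.1012 -> shift 0.0116
now 21.57 [ 0.4952 -0.095   0.1398] [-1.8000e+02 -4.0000e-02  1.7607e+02] F [ 0.7  0.1 -0.2] op 0.0418 J [  11.   11.  -29.   -0.  -50. -105.]
(0.4635, -0.3049, 0.1, 170) -> [ 0.0173 -0.2116  0.0398] turn 6.07 dist 0.216
[0.5298856 0.2045028] [0.5307144 0.2604972]
```

View pics/s8.png

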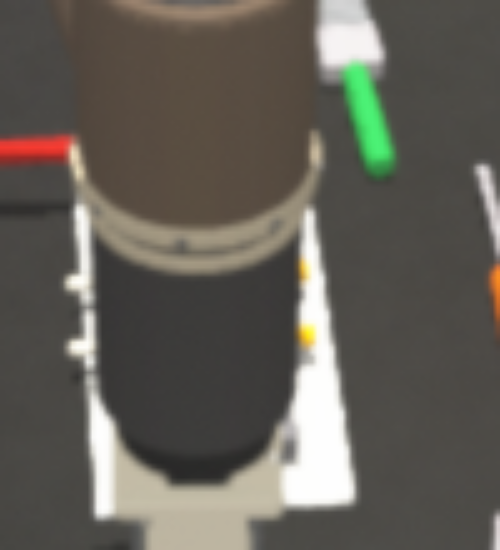

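Both stowed pumps' ends are visible, at rows 283 and 347 of the crop, in line and matching. On to the third pump.

In the tool's units: 6 degrees / 120 = 0.05.

```bash
echo '{"tx": [0.017, 0.017, 0.017, 0.017, 0.017], "ty": [-0.21, -0.21, -0.21, -0.21, -0.21], "tz": [0.03, 0.03, 0.03, 0.04, 0.04], "rz": [0.05, 0.05, 0.05, 0.05, 0.05], "aperture": [0.05, 0.05, 0.05, 0.05, 0.05]}' | python3 -m pendant |grep pos
python3 - <<'E'
from h import *
go((.4635,-.3049,.032,170))
s=snap('side')
h=cv2.cvtColor(s['frame'],cv2.COLOR_RGB2HSV);y=cv2.inRange(h,(22,120,120),(35,255,255));
n,l,st,ce=cv2.connectedComponentsWithStats(y)
for i in range(1,n):
    if st[i,4]>5 and 250<ce[i][0]<400: print('yel',ce[i].round(1),st[i,4],onplane(s,ce[i],.012).round(3),onplane(s,ce[i],.021).round(3))
b=cv2.inRange(h,(100,120,60),(118,255,255)); n,l,st,ce=cv2.connectedComponentsWithStats(b)
for i in range(1,n):
    if st[i,4]>30 and 250<ce[i][0]<400: print('blue',st[i],onplane(s,[ce[i]],.021).round(4))
E
```

```text
tool_pos: [0.464, -0.3031, 0.0987]
now 22.2 [ 0.464  -0.3031  0.0987] [ 1.7998e+02 -1.6000e-01  1.7010e+02] F [-0.1  0.   0.4] op 0.05 J [-13.  18. -26.  -0. -47. -87.]
(0.4635, -0.3049, 0.032, 170) -> [ 0.0002 -0.0019  0.0667] turn 0.1 dist 0.067
yel [390.   62.7] 26 [[0.92  0.988 0.012]] [[0.917 0.973 0.021]]
yel [390.8 235.7] 15 [[0.752 0.077 0.012]] [[0.749 0.069 0.021]]
yel [386.  283.5] 6 [[ 0.706 -0.092  0.012]] [[ 0.704 -0.098  0.021]]
yel [332.2 366.4] 45 [[ 0.532 -0.323  0.012]] [[ 0.531 -0.328  0.021]]
blue [373  40  25  19 242] [[0.9134 1.0751 0.021 ]]
blue [279 103  25  24 237] [[0.5031 0.6778 0.021 ]]
blue [265 270  14   8  43] [[ 0.3984 -0.0394  0.021 ]]
blue [319 361   5  10  45] [[ 0.5045 -0.3224  0.021 ]]
```

```bash
echo '{"tx": [0, 0, 0, 0, 0, 0, 0], "ty": [-0.002, -0.002, -0.002, -0.002, -0.002, -0.002, -0.002], "tz": [0.045, 0.066, 0.066, 0.066, 0.066, 0.066, 0.066], "rz": [0, 0, 0, 0, 0, 0, 0], "aperture": [0.05, 0.05, 0.05, 0, 0, 0, 0]}' | python3 -m pendant
echo '{"tx": [0, 0, 0], "ty": [0, 0, 0], "tz": [-0.05, -0.07, -0.07], "rz": [0, 0, 0], "aperture": [0, 0, 0]}' | python3 -m pendant |grep -E 'pos|force|op'
python3 - <<'E'
from h import *
f=np.array([.659,-.027]);a=np.radians(-12.7);d=np.array([np.cos(a),np.sin(a)])
go(*[(*(f-L*d).round(4),.064,167.3) for L in (.11,)])
E
```

```text
clock: 23.12
tool_pos: [0.4646, -0.305, 0.035]
orientation: [-180.0, 0.1, 170.2]
force: [-1.1, 1.7, 5.0]
opening: 0.0174
gripper_force: 30.0
tool_pos: [0.4652, -0.3052, 0.1061]
force: [-0.0, 0.6, -1.4]
opening: 0.018
gripper_force: 30.0
now 23.5 [ 0.4652 -0.3052  0.1061] [-179.98    0.21  170.17] F [-0.   0.6 -1.4] op 0.018 J [-13.  17. -25.   0. -47. -87.]
(np.float64(0.5517), np.float64(-0.0028), 0.064, 167.3) -> [-0.0336  0.3127  0.0421] turn 2.87 dist 0.317
```

In the tool's units: 2.9 degrees / 120 = 0.0242.

```bash
echo '{"tx": [-0.0336, -0.0336, -0.0336, -0.0336, -0.0336, -0.0336, -0.0336], "ty": [0.312, 0.312, 0.312, 0.312, 0.312, 0.312, 0.312], "tz": [0, 0, 0, 0, 0, 0.04, 0.04], "rz": [0.0242, 0.0242, 0.0242, 0.0242, 0.0242, 0.0242, 0.0242], "aperture": [0, 0, 0, 0, 0, 0, 0]}' | python3 -m pendant |grep -E 'pos|force|op'
python3 - <<'E'
from h import *
go((.5985,-.0134,.065,167.3))
s=snap('side');cv2.imwrite('pics/s9.png',cv2.resize(s['frame'][220:330,260:420,::-1],None,fx=4,fy=4))
E
```

```text
tool_pos: [0.5476, -0.0032, 0.061]
force: [-1.2, 0.0, -0.7]
opening: 0.018
gripper_force: 30.0
now 24.38 [ 0.5476 -0.0032  0.061 ] [-179.8    -0.39  167.31] F [-1.2  0.  -0.7] op 0.018 J [  20.   20.  -28.   -0.  -42. -123.]
(0.5985, -0.0134, 0.065, 167.3) -> [-0.0518  0.0012 -0.004 ] turn 0.01 dist 0.052
```

View pics/s9.png

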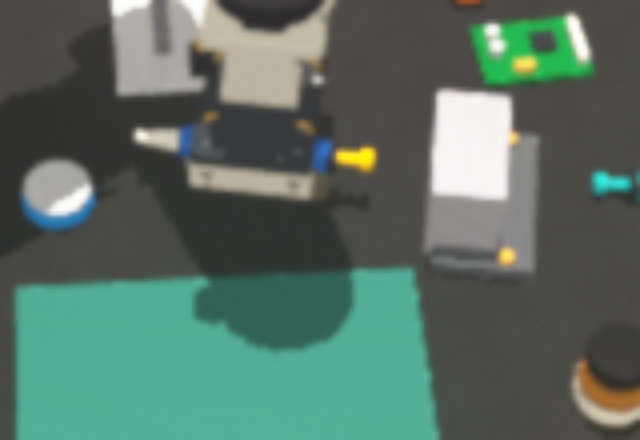

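The third pump is held squarely, with its plunger end at (375,158) in the crop pointing at the block. I'll press it.

```bash
echo '{"tx": [-0.015, -0.03, -0.036, -0.041, -0.045, -0.048], "ty": [0.001, 0.001, 0.001, 0.001, 0.001, 0.001], "tz": [-0.004, -0.004, -0.004, -0.004, -0.004, -0.004], "rz": [0, 0, 0, 0, 0, 0], "aperture": [0, 0, 0, 0, 0, 0]}' | python3 -m pendant| grep -E 'pos|force'
echo '{"tx": [-0.002, -0.003], "ty": [0, 0], "tz": [0, 0], "rz": [0, 0], "aperture": [0, 0]}' | python3 -m pendant| grep -E 'pos|force'
echo '{"tx": [-0.002, -0.003], "ty": [0, 0], "tz": [0, 0], "rz": [0, 0], "aperture": [0, 0]}' | python3 -m pendant| grep -E 'pos|force'
```

```text
tool_pos: [0.5963, -0.0131, 0.0682]
force: [-4.8, 3.1, 3.8]
gripper_force: 30.0
tool_pos: [0.5989, -0.0137, 0.068]
force: [-6.5, 2.7, 2.5]
gripper_force: 30.0
tool_pos: [0.6009, -0.0144, 0.0678]
force: [-9.0, 4.2, 3.9]
gripper_force: 30.0
```

```bash
echo '{"tx": [-0.002, -0.002], "ty": [0, 0], "tz": [0, 0], "rz": [0, 0], "aperture": [0, 0]}' | python3 -m pendant| grep -E 'pos|force'
```

```text
tool_pos: [0.601, -0.0148, 0.0671]
force: [-12.4, 6.5, 4.8]
gripper_force: 30.0
```

```bash
echo '{"tx": [-0.001, -0.001], "ty": [0, 0], "tz": [0, 0], "rz": [0, 0], "aperture": [0, 0]}' | python3 -m pendant| grep -E 'pos|force'
echo '{"tx": [0.03, 0.03, 0.03], "ty": [0, 0, 0], "tz": [0, -0.06, -0.06], "rz": [0, 0, 0], "aperture": [0, 0, 0]}' | python3 -m pendant | grep -E 'pos|force'
python3 - <<'E'
from h import *
p=slot(0,.0015)
go((*p.round(4),.115,179.15))
E
```

```text
tool_pos: [0.6011, -0.015, 0.0668]
force: [-15.2, 6.5, 4.4]
gripper_force: 30.0
tool_pos: [0.5801, -0.0077, 0.1332]
force: [0.4, 0.7, -1.4]
gripper_force: 30.0
now 26.55 [ 0.5801 -0.0077  0.1332] [179.81   0.46 167.32] F [ 0.4  0.7 -1.4] op 0.0176 J [  19.   17.  -21.    0.  -51. -121.]
(np.float64(0.5306), np.float64(0.1485), 0.115, 179.15) -> [0.0826 0.1416 0.0182] turn -11.83 dist 0.165
```

In the tool's units: -11.8 degrees / 120 = -0.0983.

```bash
echo '{"tx": [0.081, 0.081, 0.081, 0.081, 0.081], "ty": [0.1416, 0.1416, 0.1416, 0.1416, 0.1416], "tz": [0.01, 0.01, 0.01, 0.01, 0.01], "rz": [-0.0983, -0.0983, -0.0983, -0.0983, -0.0983], "aperture": [0, 0, 0, 0, 0]}' | python3 -m pendant | grep -E 'pos|force'
python3 - <<'E'
from h import *
p=slot(0,.0015)
go((*p.round(4),.044,179.15))
s=snap('side');cv2.imwrite('pics/s10.png',cv2.resize(s['frame'][140:270,260:400,::-1],None,fx=4,fy=4))
E
```

```text
tool_pos: [0.5293, 0.1476, 0.1181]
force: [-0.4, -0.3, -0.8]
gripper_force: 30.0
now 27.18 [0.5293 0.1476 0.1181] [-1.7999e+02 -1.0000e-02  1.7909e+02] F [-0.4 -0.3 -0.8] op 0.0178 J [  36.   16.  -25.   -0.  -49. -127.]
(np.float64(0.5306), np.float64(0.1485), 0.044, 179.15) -> [-0.0013  0.0009  0.0741] turn -0.06 dist 0.074
```

View pics/s10.png

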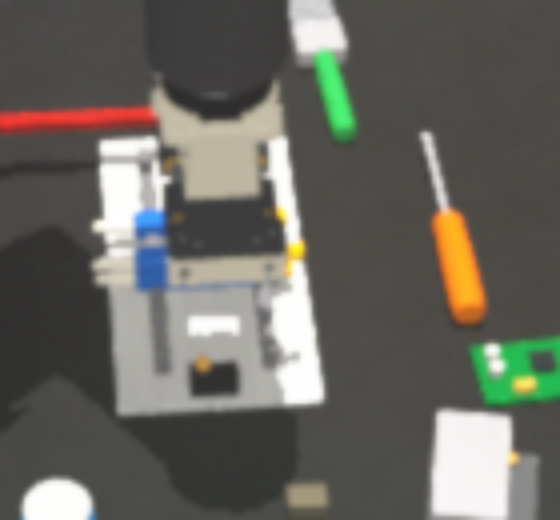

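The held pump is above cradle 0, with its ends level with the stowed ones. Now I'll lower and release it.

```bash
echo '{"tx": [-0.001, -0.001, -0.001, -0.001], "ty": [0.001, 0.001, 0.001, 0.001], "tz": [0.05, 0.065, 0.072, 0.073], "rz": [0, 0, 0, 0], "aperture": [0, 0, 0, 0]}' | python3 -m pendant|grep -E 'pos|force'
echo '{"tx": [0, 0], "ty": [0, 0], "tz": [0.001, 0.002], "rz": [0, 0], "aperture": [0, 0]}' | python3 -m pendant|grep -E 'pos|force'
```

```text
tool_pos: [0.5308, 0.1486, 0.0457]
force: [0.6, 1.2, 0.4]
gripper_force: 30.0
tool_pos: [0.531, 0.1492, 0.0443]
force: [1.4, -0.3, 2.0]
gripper_force: 30.0
```

```bash
echo '{"tx": [0, 0, 0, 0, 0, 0], "ty": [0, 0, 0, 0, 0, 0], "tz": [0, 0, 0, -0.05, -0.1, -0.1], "rz": [0, 0, 0, 0, 0, 0], "aperture": [0.03, 0.03, 0.03, 0.03, 0.03, 0.03]}' | python3 -m pendant|grep -E 'pos|op'
python3 - <<'E'
from h import *
go((.365,.357,.15,-160))
E
```

```text
tool_pos: [0.5325, 0.1501, 0.1476]
opening: 0.0302
now 28.73 [0.5325 0.1501 0.1476] [179.78   0.38 179.11] F [-0.5  0.4 -0.8] op 0.0302 J [  36.   14.  -23.    0.  -52. -127.]
(0.365, 0.357, 0.15, -160) -> [ 0.1707  0.2043 -0.0024] turn -20.89 dist 0.266
```

In the tool's units: -21 degrees / 120 = -0.175.

```bash
echo '{"tx": [0.17, 0.17, 0.17, 0.17, 0.17, 0.17], "ty": [0.204, 0.204, 0.204, 0.204, 0.204, 0.204], "tz": [0, 0, 0, 0, 0, 0], "rz": [-0.175, -0.175, -0.175, -0.175, -0.175, -0.175], "aperture": [0.03, 0.03, 0.03, 0.03, 0.03, 0.03]}' | python3 -m pendant|grep -E 'pos|op'
python3 - <<'E'
from h import *
t=snap('top')
h=cv2.cvtColor(t['frame'],cv2.COLOR_RGB2HSV);y=cv2.inRange(h,(22,110,110),(35,255,255));y[:,310:]=0
P=cloud(t)
for c in pumps(t)[0]:
    r=cv2.minAreaRect(onplane(t,c,.030)[:,:2].astype(np.float32)); q=P[c[:,1],c[:,0]]; print(np.round(r[0],4),np.round(r[1],4),round(r[2],1),np.nanmedian(q[:,2]).round(4))
print([slot(i).round(4) for i in range(3)])
n,l,st,ce=cv2.connectedComponentsWithStats(y)
for i in range(1,n):
    if st[i,4]>3: print(ce[i].round(1),st[i,4],onplane(t,ce[i],.021).round(3))
s=snap('side')
cv2.imwrite('pics/t11.png',np.hstack([cv2.resize(t['frame'][205:305,180:310],(520,400)),cv2.resize(s['frame'][165:245,275:350],(280,400))])[:,:,::-1])
k=(P[...,2]>.07)&(P[...,2]<.09);k[:,:170]=0;k[:,210:]=0;k[:240]=0;k[350:]=0;print('knob?',np.nanmedian(P[k],0),k.sum())
red=cv2.inRange(h,(0,150,80),(6,255,255))|cv2.inRange(h,(174,150,80),(180,255,255)); red[:200]=0;red[:,:170]=0;red[:,300:]=0
u=cv2.findNonZero(red)[:,0];print(cv2.minAreaRect(onplane(t,u,.046)[:,:2].astype(np.float32)))
go((.372,.352,.08,-160))
E
```

```text
tool_pos: [0.3628, 0.356, 0.1428]
opening: 0.0299
[0.5264 0.1514] [0.0176 0.1014] 89.7 0.0285
[0.5281 0.206 ] [0.0197 0.1013] 89.8 0.0278
[0.5299 0.2616] [0.0195 0.1014] 89.8 0.0287
[array([0.5291, 0.1485]), array([0.5299, 0.2045]), array([0.5307, 0.2605])]
[298.9 172.6] 17 [[0.748 0.083 0.021]]
[256.1 180.9] 96 [[0.721 0.204 0.021]]
[234.4 225.1] 11 [[0.593 0.262 0.021]]
[253.8 226.6] 11 [[0.59  0.207 0.021]]
[273.7 227.3] 15 [[0.589 0.151 0.021]]
[233.5 239. ] 10 [[0.553 0.263 0.021]]
[253.4 240.2] 10 [[0.551 0.207 0.021]]
[272.5 241. ] 10 [[0.55  0.153 0.021]]
[289.  252.7] 7 [[0.518 0.106 0.021]]
knob? [nan nan nan] 0
((0.4041967988014221, 0.3617290258407593), (0.2765497863292694, 0.024790508672595024), 0.3703356385231018)
now 29.57 [0.3638 0.3547 0.1429] [-1.7996e+02 -5.0000e-02 -1.5994e+02] F [ 0.2 -0.6 -0.4] op 0.0302 J [  66.   11.  -29.   -0.  -51. -136.]
(0.372, 0.352, 0.08, -160) -> [-0.0068 -0.0054  0.0629] turn 0.06 dist 0.063
  return np.nanmean(a, axis, out=out, keepdims=keepdims)
```

View pics/t11.png

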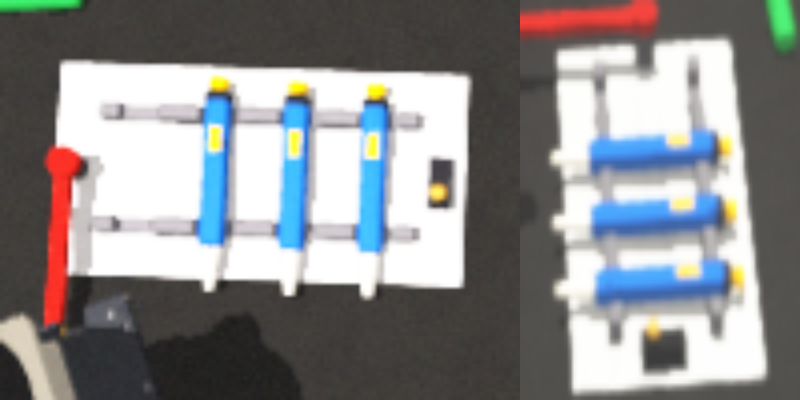

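All three pumps lie in the combs with only short yellow ends showing. In the left half they sit at columns 215, 293 and 372, and the fourth cradle is empty. The bar is still open. I'll cage the knob and swing it shut.

```bash
echo '{"tx": [-0.0075, -0.0075, -0.0075, -0.0075, -0.0075, -0.0075], "ty": [0.002, 0.002, 0.002, 0.002, 0.002, 0.002], "tz": [0.03, 0.06, 0.063, 0.063, 0.063, 0.063], "rz": [0, 0, 0, 0, 0, 0], "aperture": [0.04, 0.04, 0.04, 0.018, 0.018, 0.018]}' | python3 -m pendant
cat > arc.py <<'E'
from h import *
import sys
h=np.array([.5322,.3625]);W=[]
for q in map(float,sys.argv[2:]):
    w=q+np.radians(.85); k=h-.16*np.array([np.sin(w),np.cos(w)])+float(sys.argv[1])*np.array([np.cos(w),-np.sin(w)]); W.append((*k.round(4),.08,round(-160+np.degrees(1.5-q)*.9,1)))
go(*W)
E
python3 arc.py .003 1.4 1.25 1.1 .95 .8 .7 .6 .5
```

```text
clock: 30.32
tool_pos: [0.3703, 0.3604, 0.0813]
orientation: [179.9, 0.1, -159.9]
force: [0.3, 0.0, 0.2]
opening: 0.0196
gripper_force: 0.0
now 30.32 [0.3703 0.3604 0.0813] [ 1.7993e+02  7.0000e-02 -1.5992e+02] F [0.3 0.  0.2] op 0.0196 J [  66.   16.  -32.    0.  -42. -136.]
(np.float64(0.3746), np.float64(0.3347), 0.08, np.float64(-154.8)) -> [ 0.0048 -0.0257  0.0013] turn -5.12 dist 0.026
(np.float64(0.3805), np.float64(0.3114), 0.08, np.float64(-147.1)) -> [ 0.0072 -0.0496  0.0013] turn -12.82 dist 0.05
(np.float64(0.3899), np.float64(0.2894), 0.08, np.float64(-139.4)) -> [ 0.006  -0.0735  0.0013] turn -20.52 dist 0.074
(np.float64(0.4024), np.float64(0.2689), 0.08, np.float64(-131.6)) -> [ 0.0013 -0.097   0.0013] turn -28.32 dist 0.097
(np.float64(0.4178), np.float64(0.2506), 0.08, np.float64(-123.9)) -> [-0.0069 -0.1195  0.0013] turn -36.02 dist 0.12
(np.float64(0.4296), np.float64(0.2397), 0.08, np.float64(-118.7)) -> [-0.0143 -0.1338  0.0013] turn -41.22 dist 0.135
(np.float64(0.4424), np.float64(0.2301), 0.08, np.float64(-113.6)) -> [-0.023  -0.1472  0.0013] turn -46.32 dist 0.149
(np.float64(0.456), np.float64(0.2218), 0.08, np.float64(-108.4)) -> [-0.0329 -0.1596  0.0013] turn -51.52 dist 0.163
```

In the tool's units: -46 degrees / 120 = -0.3833.

```bash
echo '{"tx": [0.005, 0.007, 0.006, 0.001, -0.007, -0.014, -0.023, -0.023], "ty": [-0.026, -0.05, -0.0735, -0.097, -0.1195, -0.134, -0.147, -0.147], "tz": [0.001, 0.001, 0.001, 0.001, 0.001, 0.001, 0.001, 0.001], "rz": [-0.0417, -0.1083, -0.1708, -0.2333, -0.3, -0.3417, -0.3833, -0.3833], "aperture": [0.018, 0.018, 0.018, 0.018, 0.018, 0.018, 0.018, 0.018]}' | python3 -m pendant
python3 arc.py .003 .5 .4 .3 .2 .14
python3 - <<'E'
from h import *
t=snap('top');h=cv2.cvtColor(t['frame'],cv2.COLOR_RGB2HSV)
red=cv2.inRange(h,(0,150,80),(6,255,255))|cv2.inRange(h,(174,150,80),(180,255,255)); red[:200]=0;red[:,:170]=0;red[:,300:]=0;red[350:]=0
u=cv2.findNonZero(red)[:,0];print(cv2.minAreaRect(onplane(t,u,.046)[:,:2].astype(np.float32)))
E
```

```text
clock: 31.32
tool_pos: [0.4427, 0.2296, 0.0798]
orientation: [-180.0, 0.1, -114.0]
force: [-0.8, 0.1, 0.4]
opening: 0.0179
gripper_force: 0.0
now 31.32 [0.4427 0.2296 0.0798] [-1.7998e+02  5.0000e-02 -1.1400e+02] F [-0.8  0.1  0.4] op 0.0179 J [ 50.  15. -34.   0. -41. -74.]
(np.float64(0.456), np.float64(0.2218), 0.08, np.float64(-108.4)) -> [ 0.0017 -0.0153 -0.0002] turn -5.6 dist 0.015
(np.float64(0.4705), np.float64(0.2149), 0.08, np.float64(-103.3)) -> [ 0.0022 -0.0314 -0.0002] turn -10.7 dist 0.031
(np.float64(0.4855), np.float64(0.2094), 0.08, np.float64(-98.1)) -> [ 0.0011 -0.0473 -0.0002] turn -15.9 dist 0.047
(np.float64(0.501), np.float64(0.2055), 0.08, np.float64(-93.0)) -> [-0.0017 -0.0631 -0.0002] turn -21.0 dist 0.063
(np.float64(0.5105), np.float64(0.204), 0.08, np.float64(-89.9)) -> [-0.0042 -0.0724 -0.0002] turn -24.1 dist 0.072
((0.4606470465660095, 0.25565382838249207), (0.2819882035255432, 0.018977530300617218), 56.65541076660156)
```

In the tool's units: -24 degrees / 120 = -0.2.

```bash
echo '{"tx": [0.002, 0.002, 0.001, -0.002, -0.004, -0.004], "ty": [-0.0155, -0.0315, -0.047, -0.063, -0.072, -0.072], "tz": [0, 0, 0, 0, 0, 0], "rz": [-0.0467, -0.0892, -0.1333, -0.175, -0.2, -0.2], "aperture": [0.018, 0.018, 0.018, 0.018, 0.018, 0.018]}' | python3 -m pendant
python3 arc.py .003 .08 .05 .0 -.03
```

```text
clock: 32.12
tool_pos: [0.5095, 0.2047, 0.0794]
orientation: [-180.0, 0.0, -90.0]
force: [-0.4, -0.7, 0.1]
opening: 0.0182
gripper_force: 0.0
now 32.12 [0.5095 0.2047 0.0794] [-1.7999e+02  1.0000e-02 -9.0020e+01] F [-0.4 -0.7  0.1] op 0.0182 J [ 42.  19. -28.  -0. -44. -42.]
(np.float64(0.52), np.float64(0.2029), 0.08, np.float64(-86.8)) -> [ 0.0018 -0.0105 -0.0006] turn -3.22 dist 0.011
(np.float64(0.5248), np.float64(0.2026), 0.08, np.float64(-85.2)) -> [ 0.0021 -0.0153 -0.0006] turn -4.82 dist 0.015
(np.float64(0.5328), np.float64(0.2025), 0.08, np.float64(-82.7)) -> [ 0.0022 -0.0233 -0.0006] turn -7.32 dist 0.023
(np.float64(0.5376), np.float64(0.2026), 0.08, np.float64(-81.1)) -> [ 0.0021 -0.0281 -0.0006] turn -8.92 dist 0.028
```

```bash
echo '{"tx": [0.002, 0.002, 0.002, 0.002, 0.002], "ty": [-0.0105, -0.0155, -0.02, -0.023, -0.024], "tz": [0, 0, 0, 0, 0], "rz": [0, 0, 0, 0, 0], "aperture": [0.018, 0.018, 0.018, 0.018, 0.018]}' | python3 -m pendant|grep -E 'pos|force'
echo '{"tx": [0, 0], "ty": [-0.0015, -0.002], "tz": [0, 0], "rz": [0, 0], "aperture": [0.018, 0.018]}' | python3 -m pendant|grep -E 'pos|force'
```

```text
tool_pos: [0.5327, 0.2023, 0.0792]
force: [-9.6, 3.0, 4.6]
gripper_force: 4.4
tool_pos: [0.533, 0.2022, 0.0791]
force: [-15.7, 4.8, 8.8]
gripper_force: 7.9
```

```bash
echo '{"tx": [0, 0], "ty": [-0.001, -0.002], "tz": [0, 0], "rz": [0, 0], "aperture": [0.018, 0.018]}' | python3 -m pendant|grep -E 'pos|force'
echo '{"tx": [0, 0, 0, 0, 0, 0], "ty": [0.003, 0.003, 0.003, 0.003, 0.003, 0.003], "tz": [0, 0, 0, -0.06, -0.12, -0.12], "rz": [0, 0, 0, 0, 0, 0], "aperture": [0.03, 0.03, 0.03, 0.03, 0.03, 0.03]}' | python3 -m pendant|grep -E 'pos|force'
python3 - <<'E'
from h import *
go((.45,-.1,.25,-90))
E
```

```text
tool_pos: [0.5333, 0.2021, 0.0789]
force: [-25.2, 7.4, 15.8]
gripper_force: 12.5
tool_pos: [0.5374, 0.2037, 0.2049]
force: [0.1, -0.0, -0.6]
gripper_force: 0.0
now 34.0 [0.5374 0.2037 0.2049] [-179.51    0.3   -89.9 ] F [ 0.1 -0.  -0.6] op 0.0301 J [ 40.  13. -17.   0. -60. -40.]
(0.45, -0.1, 0.25, -90) -> [ 0.3036  0.0879 -0.0451] turn 0.1 dist 0.319
```

```bash
echo '{"tx": [0.304, 0.304, 0.304, 0.304, 0.304, 0.304], "ty": [0.06, 0.06, 0.06, 0.06, 0.06, 0.06], "tz": [-0.04, -0.04, -0.04, -0.04, -0.04, -0.04], "rz": [0, 0, 0, 0, 0, 0], "aperture": [0.03, 0.03, 0.03, 0.03, 0.03, 0.03]}' | python3 -m pendant|grep -E 'pos|force'
python3 - <<'E'
from h import *
t=snap('top');h=cv2.cvtColor(t['frame'],cv2.COLOR_RGB2HSV)
red=cv2.inRange(h,(0,150,80),(6,255,255))|cv2.inRange(h,(174,150,80),(180,255,255)); red[:200]=0;red[:,:170]=0;red[:,310:]=0;red[350:]=0
u=cv2.findNonZero(red)[:,0];print(cv2.minAreaRect(onplane(t,u,.046)[:,:2].astype(np.float32)))
X=onplane(t,u,.046); print(np.polyfit(X[:,1],X[:,0],1))
cv2.imwrite('pics/t12.png',cv2.resize(t['frame'][150:350,150:410,::-1],None,fx=3,fy=3))
E
```

```text
tool_pos: [0.4739, -0.1053, 0.2395]
force: [1.7, 0.9, -0.8]
gripper_force: 0.0
((0.5288543701171875, 0.3062758445739746), (0.1377519816160202, 0.0188517514616251), 86.29183197021484)
[0.01638604 0.52565291]
```

View pics/t12.png

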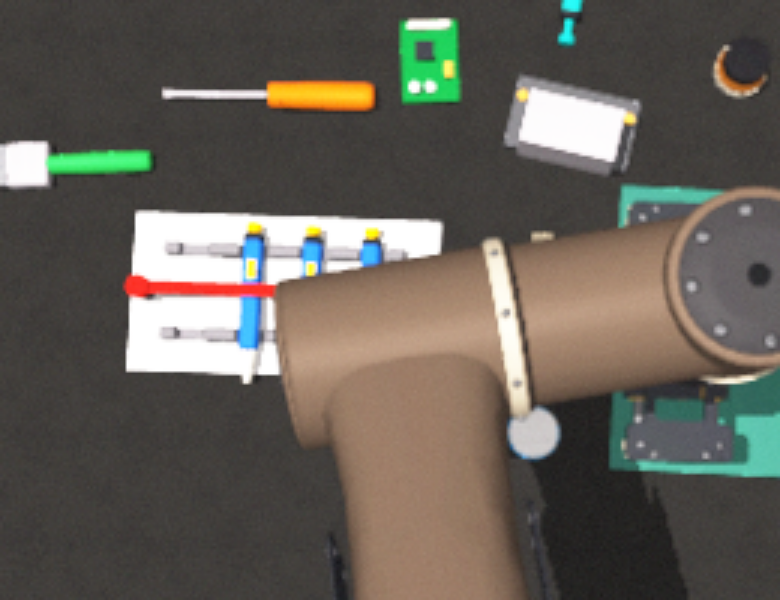

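The bar is shut along the tray's midline, with a slope of 0.016 against the tray's 0.015, and the pumps are in their combs. The arm hides part of the tray, so I'll run one number check from the side camera before handing in.

```bash
python3 - <<'E'
from h import *
s=snap('side');h=cv2.cvtColor(s['frame'],cv2.COLOR_RGB2HSV)
red=cv2.inRange(h,(0,150,60),(7,255,255))|cv2.inRange(h,(173,150,60),(180,255,255)); red[:150]=0;red[260:]=0;red[:,:260]=0;red[:,345:]=0
u=cv2.findNonZero(red)[:,0];X=onplane(s,u,.046);print('bar',len(u),np.polyfit(X[:,1],X[:,0],1),X.min(0),X.max(0))
b=cv2.inRange(h,(100,120,60),(118,255,255)); n,l,st,ce=cv2.connectedComponentsWithStats(b)
for i in range(1,n):
    if st[i,4]>15 and 270<ce[i][0]<345 and 165<ce[i][1]<260: print('blue',st[i],onplane(s,[ce[i]],.030).round(4))
E
```

```text
Traceback (most recent call last):
TypeError: 'NoneType' object is not subscriptable
```

```bash
echo '{"tx": [0.3, 0.3, 0.3, 0.3, 0.3, 0.3], "ty": [0, 0, 0, 0, 0, 0], "tz": [0, 0, 0, 0, 0, 0], "rz": [0, 0, 0, 0, 0, 0], "aperture": [0.03, 0.03, 0.03, 0.03, 0.03, 0.03]}' | python3 -m pendant|grep -E 'pos|force'
python3 - <<'E'
from h import *
t=snap('top');h=cv2.cvtColor(t['frame'],cv2.COLOR_RGB2HSV)
red=cv2.inRange(h,(0,150,80),(6,255,255))|cv2.inRange(h,(174,150,80),(180,255,255)); red[:200]=0;red[:,:170]=0;red[:,310:]=0;red[350:]=0
X=onplane(t,cv2.findNonZero(red)[:,0],.046); p=np.polyfit(X[:,1],X[:,0],1);print('bar',len(X),p,'q',np.arctan(p[0])-.0148,X.min(0),X.max(0))
for c in pumps(t)[0]:
    r=cv2.minAreaRect(onplane(t,c,.030)[:,:2].astype(np.float32));print(np.round(r[0],4),np.round(r[1],4),round(r[2],1))
y=cv2.inRange(h,(22,110,110),(35,255,255))
n,l,st,ce=cv2.connectedComponentsWithStats(y)
for i in range(1,n):
    if st[i,4]>3 and 220<ce[i][0]<285 and 215<ce[i][1]<245: print(ce[i].round(1),onplane(t,ce[i],.021).round(3))
E
```

```text
tool_pos: [0.4758, -0.4035, 0.2373]
force: [-0.3, 0.4, -0.4]
gripper_force: 0.0
bar 403 [0.01469939 0.52614982] q -0.00010166838557217062 [0.52232468 0.09652666 0.046     ] [0.54242196 0.3749635  0.046     ]
[234.4 225.1] [[0.593 0.262 0.021]]
[253.8 226.6] [[0.59  0.207 0.021]]
[273.7 227.3] [[0.589 0.151 0.021]]
[233.5 239. ] [[0.553 0.263 0.021]]
[253.4 240.2] [[0.551 0.207 0.021]]
[272.5 241. ] [[0.55  0.153 0.021]]
```

The bar reads q≈0, and the pumps' yellow ends and labels are where they were before the bar was shut. I'm handing in.

```bash
python3 -c "
from plant import job
print(job.close_job())"
```

```text
the job is handed in; nothing more can be done
None
```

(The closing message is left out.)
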